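Lower the glass reference ball into the deep jar with the ratchet stand

ROBOT

A 6-joint arm with a two-finger parallel gripper is mounted at the origin on a cart in front of the work surface, level with it; the furniture and walls round the work are solid. World frame = base frame: x ahead of the robot, y to its left, z up, the work surface at z = 0. Lengths are in mm, angles in rad, forces in N, time in s.
With the tool pointing down it reaches from about 375 to 975 mm from the base axis. Payload 3.8 kg.
Tool frame: the origin (TCP) lies at the very end of the fingers, on their centre line; the grasp point (between the pads) lies 19 mm behind it (manip.grip_point_offset is the z of the grasp point in the tool frame, in mm); z points along the fingers, x is the direction in which the jaws open and shut, and the axes are right-handed (so a half turn about z gives the same grasp; the last joint's range is limited). The gripper opens to 85 mm and grips with 20 to 120 N. Pads are 22 mm wide; open, the fingers measure 114 mm over their backs; the gripper's body (76 mm by 85 mm) begins 54 mm behind the grasp point. The pads swing forward as they close: fully open they stand 13 mm farther back than shut.
Start: joints at [-1.285, 0.264, 1.604, -0, 1.274, -0.037], TCP at [214.12, -640.133, 231.28] pointing down, gripper open.
Joint ranges: [-2.63, 2.63], [-0.94, 2.18], [0.31, 2.57], [-1.31, 4.45], [0, 2.66], [-2.55, 2.55]. Speed limits (rad/s): [2.57, 2.57, 3.14, 3.14, 3.14, 3.14].

INTERFACE

Orientations are given as a unit quaternion [x, y, z, w].
In Python, from cell import manip, cams, finder gives the robot as it stands. The module is installed in compiled form; this text tells all that it offers.
- The arm moves only by the tool move_arm, never from a script. Its argument "moves" is a list of rows, each an object with "grip": the gripper's target within -1 to 1 (fully open at 1, half-way at 0, shut at -1); "delta_pos": the shift along the tool's x, y, z in mm, a list of three; "rot": the turn, a rotation vector about the tool's x, y, z in rad, a list of three. A call has 1 to 5 rows; each row is the pose to reach, as a shift and turn from the pose commanded when the call began, along the tool's axes at that moment; what a row does not reach only later rows make up. A row lasts 1/12 s, in which the tool goes at most 41.7 mm and 7.16 degrees, less where a joint would pass 70% of its speed; a pose out of reach is approached as far as the arm can. A call with a gripper value outside its range is refused whole. The fingers move at their own pace and stop on an object; "grip_force" is the grip in N (left out, the last holds). Time passes only in rows, so rows that repeat a pose let the fingers close. It gives the time, the measured TCP pose, the force and the opening at its end, in the units of the state.
- manip.state(): the state, without advancing time (a new reading comes with each control period).
- cams.capture(name): name is "scene" or "side" or "wrist"; returns the picture (400x640x3 uint8, red, green, blue); there is no depth.
- cams.camera_model(name): a dict with "camera_matrix" (3x3 intrinsics, pixels), "world_from_camera" (4x4, takes a point from camera to world coordinates). Camera axes: x right, y down, z forward; pixel columns grow to the right and rows downward; lengths in mm; the calibration is good to about 2 mm. A picture is of the moment at which its call begins: read the wrist's pose just before it. camera_model takes no time and is no camera call; for the wrist camera it gives the pose at the moment of the call.
- manip.job_done(): hands the job in, once; it reports no verdict.
Trained networks look in the newest picture that a camera, given by its name, has taken for a name from the list of things; names that differ only in an ending like _2 or _b are one class to them, and where a whole thing is asked for, a point or a joint stands for the part that bears it (a point fixed in the world has none). Each returns a list of dicts, best first, with "confidence" (0 to 1); they miss things now and then, are a little off and sometimes report something else, mostly with a low value. They report only what shows in the picture. A call takes as long as a camera call. They do not tell look-alikes from the thing itself.
- finder.recognise(camera, query): "at" ([x, y, z] in mm, in the coordinates of the camera as it stood for that picture, good to about 4 mm: the middle of the surface that is visible of it).
- finder.cut_out(camera, query): "region" (400x640 bool, what is visible of it).
The state is a dict: "time_s": time; "qpos": joint angles; "joint_velocities": joint speeds; "joint_torque": joint torques, N m; "tcp_pos": TCP position; "orientation": TCP orientation; "wrist_force": force on the tool from outside, world axes, zero at the start; "moment": the same for the moment, N m; "finger_gap": opening from 0.0 (shut) to 1.0 (fully open).
Only numpy, scipy, OpenCV 4.12 (cv2) and the standard library are available. Lean on these libraries where they do the work, as an engineer would, in place of code of your own. Each camera call takes 0.05 s, during which the arm holds its last target.

TASK

Slide the deep glass jar (by its base) under the raised basket so that the jar is centred below it. Then swing the holding pawl out of the ratchet wheel and crank the wheel backwards (anticlockwise from above), so that the basket carries the glass ball down to the bottom of the jar slowly and gently, at well under 10 cm/s. Do not touch the ball or push on the basket or its arm, and leave the bottles, beaker and tape where they stand.

Things in the scene. Friction and masses are not known exactly. Their poses are not given: they have to be found in the camera images.
- lowering_stand: fixed stand; origin on the bench straight below the basket's axis, x towards the column, z up. In its axes (mm): column x 90 to 120, y -20 to 20, 351 tall; foot x 65 to 135, y -75 to 75, 12 high; bar x 45 to 105, y -145 to -65, 10 high; grey gearbox x -148 to 28, y -285 to -109, 54 high; wheel's axis at (-40, -175). Under the basket it is open to -x and +y
- basket (a point): centre of the seat of the round wire basket (60 mm wide over all, 20 mm tall, with a hanger rod on the column side and an arm 137 mm above it that runs back to the column); this point is 4 mm above the basket's underside, 154 mm above the bench when raised, 29 mm when fully lowered
- lift (a joint): how far the basket has been lowered, m: 0 = raised, 0.125 = bottom stop. Driven by the wheel: 0.02 m per rad; it stays where it is left
- winder_axis (a point): centre of the steel ratchet wheel (110 mm wide over 14 teeth), on its vertical axis at the upper face of its disc, 70 mm above the bench
- winder (a joint): turn of the ratchet wheel, rad: 0 at the start, grows anticlockwise seen from above (the lowering sense), to 6.25 at the bottom stop: a full turn lowers the basket completely. Brake friction about 0.1 N m. While the pawl is in, it is locked in this sense; it cannot turn below 0
- knob (a point): middle of the gripping length of the black upright crank knob, 16 mm in diameter, from 80 to 116 mm above the bench (this point at 98 mm), 46 mm from the wheel's axis; the knob spins freely on its pin, so it can be pinched and led round the circle
- pawl (a joint): swing of the brass holding pawl about a vertical pivot at (-114, -223) mm of the stand, rad: 0 = in the teeth (locked), above 0.25 clear of all teeth, 0.6 = fully out. Anticlockwise from above is out. It stays where it is put; moving it takes about 2 N at the pin
- pawl_pin (a point): centre of the top of the red upright pin on the pawl's tail, 12 mm in diameter, top 111 mm above the bench, free from 75 mm up; 40 mm from the pivot. Push it in the stand's +x direction (away from the robot, towards the column side) to swing the pawl out; 0.6 rad is about 24 mm of pin travel
- jar: deep clear glass jar fixed on a loose grey base plate, together 0.5 to 1 kg. Origin under the jar's axis at the underside. Jar 108 mm outside, 100 mm inside, inner floor 13 mm and rim 125 to 127 mm above the bench. Plate 8 mm thick, spans x -133 to +57 mm and y -56 to +56 mm in its own axes. Slides on the bench
- jar_fin (a point): top centre of the blue upright fin on the jar's plate, 120 mm from the jar's axis on the plate's -x side; 12 mm thick along the plate's y, 26 mm along its x, top 85 mm above the bench, free to pinch from 20 mm up
- ball: green glass ball, 40 mm in diameter, 50 to 100 g, lying in the basket; origin not at its centre
- ball_center (a point): centre of the glass ball
- basket_arm: basket, hanger and arm that go up and down; origin on the basket's axis at its underside
- bottle_a: white-capped bottle with orange band, bystander, 53 mm wide, 118 mm tall; origin under its centre
- bottle_b: white-capped bottle with blue band, bystander, 53 mm wide, 118 mm tall; origin under its centre
- dropper: dropper bottle with red tip, bystander, 31 mm wide, 94 mm tall; origin under its centre
- brown_bottle: brown bottle with black cap, bystander, 58 mm wide, 126 mm tall; origin under its centre
- beaker: glass beaker, bystander, 59 mm wide, 71 mm tall; origin under its centre
- tape: white roll of tape lying flat, bystander, 62 mm wide, 18 mm tall; origin under its centre
Mind the look-alikes: they are no part of the job. What is shaped like the jar but green is not meant.

How it is judged (in metres and radians):
On the way:
1. the jar stands centred under the raised basket (axes within 14 mm) (horizontal distance between jar and basket below 0.014 m and value of joint lift below 0.01 m and height (world z) of jar below 0.004 m), for 0.2 s.
At the end, for the whole second after the job is handed in: The basket is lowered to within 15 mm of its bottom stop, inside the upright jar that stands on the bench centred under it (axes within 16 mm), the ball lies at rest in the basket with its centre less than 70 mm above the bench (value of joint lift above 0.11 m and horizontal distance between jar and basket below 0.016 m and z of ball_center in the frame of jar below 0.07 m and horizontal distance between ball_center and basket below 0.012 m and angle between jar's own z axis and vertical below 0.05 rad and height (world z) of jar below 0.004 m and linear speed of ball below 0.02 m/s and velocity of joint lift below 0.005 m/s); the robot touches nothing.
It fails at once if the basket goes down faster than 10 cm/s (velocity of joint lift above 0.1 m/s).
It fails at once if the ball or the jar is struck: over 5 N on the ball, or over 5 N between basket and jar (contact force between ball and anything else above 5 N or contact force between basket_arm and jar above 5 N).
It fails at once if the robot touches the ball (contact force between ball and the arm above 0.3 N or contact force between ball and the fingers above 0.3 N).
It fails at once if the robot pushes on the basket or its arm (over 3 N) (contact force between basket_arm and the arm above 3 N or contact force between basket_arm and the fingers above 3 N).
It fails at once if a bystander (bottles, beaker, tape) is moved by more than 25 mm or knocked over (distance of any of bottle_a, bottle_b, dropper, brown_bottle, beaker, tape from where it was at the start of the episode above 0.025 m or angle between any of bottle_a, bottle_b, dropper, brown_bottle, beaker's own z axis and vertical above 0.5 rad).
It also fails if it takes over 72 s, if anything falls off the work surface, if the arm or the gripper's body presses on something with over 40 N, if the wrist force passes 120 N, or if a joint passes its speed limit or range.

## Working session

There is one attempt and no reset: what is moved stays moved. The work goes in short steps, Python scripts to look and compute and a tool call to move; the robot and the scene stay as the last step left them, time stands still between calls to the robot, and variables do not carry over. Pictures are saved under pics/ and viewed, and the job is handed in when it is done.

Besides the shell and the picture viewer there is one more tool, called after "Emit:" as a command line: name --argument value ..., lists and objects as JSON in quotes. move_arm: Moves the arm, as the interface text tells. Its arguments: {"type":"object","properties":{"moves":{"type":"array"},"grip_force":{"type":"number"}},"required":["moves"]}

```bash
mkdir -p pics; python3 - <<'E'
from cell import manip,cams,finder
import cv2,numpy as np
print(manip.state())
for n in ["scene","side","wrist"]:
    im=cams.capture(n); cv2.imwrite(f"pics/a_{n}.png",im[:,:,::-1])
    m=cams.camera_model(n); print(n,np.round(m["camera_matrix"],1).tolist(),np.round(m["world_from_camera"],3).tolist())
E
```

```text
{'time_s': 0.0, 'qpos': array([-1.28491712e+00,  2.64761204e-01,  1.60540001e+00, -1.17982110e-05,
        1.27372205e+00, -3.69244830e-02]), 'joint_velocities': array([ 0.00097708,  0.00124345,  0.00066628,  0.0017303 ,  0.00034026,
       -0.00118222]), 'joint_torque': array([ 1.59888710e-03, -5.15110946e+01, -3.67316043e+01, -1.07273095e-04,
        1.31310974e-02,  2.74225255e-05]), 'tcp_pos': array([ 213.89456342, -639.42088479,  229.94258091]), 'orientation': array([ 8.11550441e-01, -5.84281241e-01, -9.07597066e-04, -6.98587799e-04]), 'wrist_force': array([-0.62495158,  0.03865462,  0.49053837]), 'moment': array([-0.01942036, -0.0127341 , -0.0088006 ]), 'finger_gap': 0.9990176806143582}
scene [[394.6, 0.0, 317.9], [0.0, 394.6, 203.2], [0.0, 0.0, 1.0]] [[0.999, 0.046, -0.02, 549.99], [0.049, -0.825, 0.564, -684.443], [0.01, -0.564, -0.826, 1321.992], [0.0, 0.0, 0.0, 1.0]]
side [[516.1, 0.0, 327.6], [0.0, 516.1, 200.3], [0.0, 0.0, 1.0]] [[-0.997, 0.042, -0.063, 671.155], [0.076, 0.466, -0.882, 2184.695], [-0.008, -0.884, -0.468, 1216.221], [0.0, 0.0, 0.0, 1.0]]
wrist [[282.1, 0.0, 317.5], [0.0, 282.1, 201.6], [0.0, 0.0, 1.0]] [[0.318, -0.907, -0.276, 283.984], [-0.948, -0.305, -0.091, -615.64], [-0.001, 0.291, -0.957, 373.335], [0.0, 0.0, 0.0, 1.0]]
```

View pics/a_scene.png

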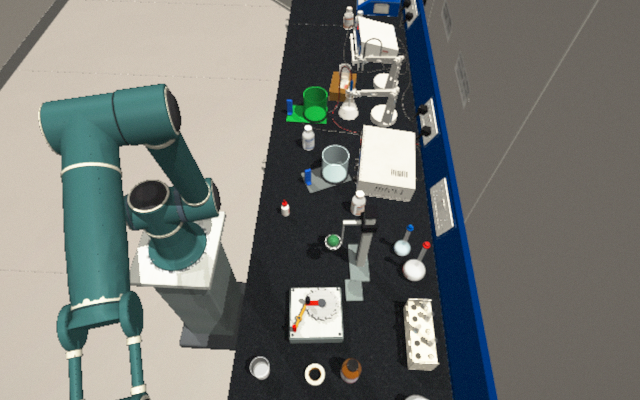

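View pics/a_side.png

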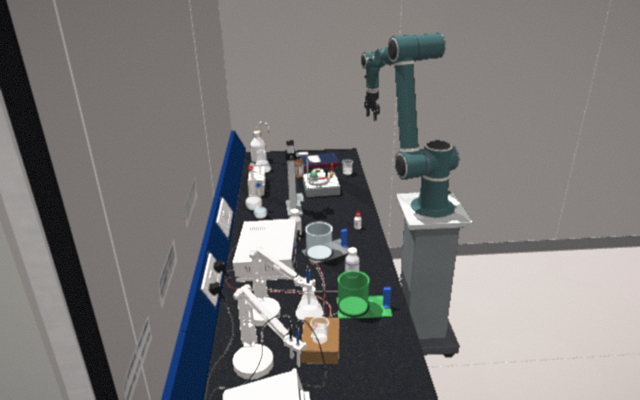

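View pics/a_wrist.png

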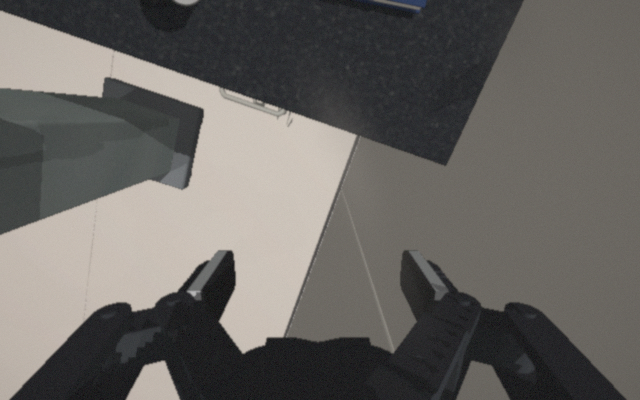

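The scene shows two jars with fins: the clear one at (335,165) with a blue fin at (308,177), and the green one at (315,105). The task means the clear jar. The stand's column is at (363,245), the ball and basket at (333,241), the gearbox with wheel at (316,313), the knob about (320,302) and the red pin about (307,299).

```bash
cat > h.py <<'E'
from cell import manip,cams,finder
import cv2,numpy as np
def w(n,p):
    m=np.array(cams.camera_model(n)["world_from_camera"]); return (m[:3,:3]@np.array(p)+m[:3,3])
def ray(n,uv,z):
    c=cams.camera_model(n);m=np.array(c["world_from_camera"]);K=np.array(c["camera_matrix"])
    d=m[:3,:3]@np.linalg.inv(K)@np.array([uv[0],uv[1],1.]);o=m[:3,3];return o+d*(z-o[2])/d[2]
def proj(n,p):
    c=cams.camera_model(n);m=np.linalg.inv(np.array(c["world_from_camera"]));K=np.array(c["camera_matrix"])
    q=K@(m[:3,:3]@np.array(p)+m[:3,3]);return q[:2]/q[2]
E
python3 - <<'E'
from h import *
cams.capture("scene");im=cams.capture("scene")
for q in ["jar","jar_fin","knob","pawl_pin","winder_axis","lowering_stand","basket","ball_center","bottle_a","dropper","brown_bottle","beaker","tape"]:
    for r in finder.recognise("scene",q)[:3]: print(q,round(r["confidence"],2),np.round(w("scene",r["at"])).tolist(),np.round(proj("scene",w("scene",r["at"]))))
c=im[130:350,240:460]; cv2.imwrite("pics/c.png",cv2.resize(c,None,fx=2.7,fy=2.7,interpolation=cv2.INTER_CUBIC)[:,:,::-1])
E
```

```text
jar 0.7 [459.0, 705.0, 55.0] [310. 109.]
jar 0.65 [560.0, 333.0, 51.0] [329. 174.]
jar 0.51 [645.0, -47.0, 290.0] [356. 223.]
jar_fin 0.88 [551.0, 331.0, 51.0] [327. 174.]
jar_fin 0.75 [457.0, 703.0, 57.0] [310. 109.]
pawl_pin 0.49 [478.0, -280.0, 74.0] [298. 318.]
winder_axis 0.7 [552.0, -230.0, 75.0] [322. 304.]
lowering_stand 0.65 [582.0, -206.0, 58.0] [331. 299.]
lowering_stand 0.61 [645.0, -51.0, 290.0] [356. 224.]
basket 0.71 [645.0, -50.0, 291.0] [356. 224.]
ball_center 0.55 [577.0, -55.0, 183.0] [332. 241.]
ball_center 0.17 [674.0, 181.0, 79.0] [358. 201.]
bottle_a 0.72 [672.0, 179.0, 80.0] [358. 202.]
bottle_a 0.62 [458.0, 508.0, 75.0] [307. 137.]
dropper 0.62 [394.0, 152.0, 45.0] [285. 209.]
dropper 0.33 [548.0, -233.0, 71.0] [320. 305.]
brown_bottle 0.71 [643.0, -441.0, 90.0] [350. 374.]
beaker 0.6 [370.0, -425.0, 30.0] [260. 367.]
beaker 0.42 [673.0, 181.0, 76.0] [358. 202.]
tape 0.47 [545.0, -434.0, 19.0] [316. 374.]
tape 0.34 [552.0, 329.0, 48.0] [328. 175.]
```

View pics/c.png

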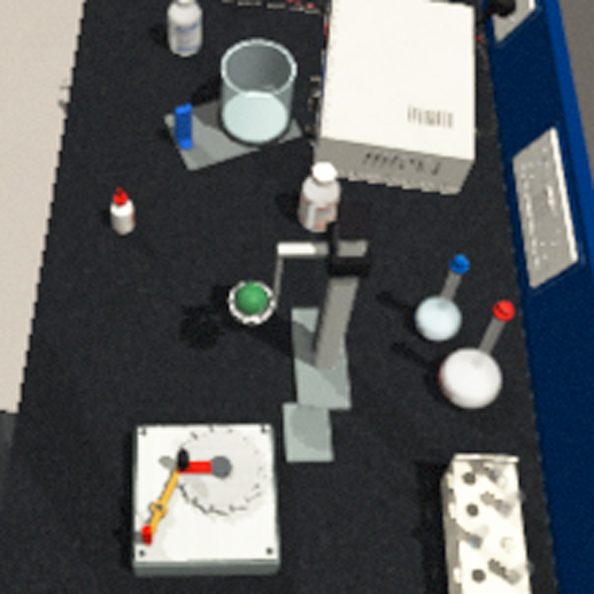

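```bash
cat >> h.py <<'E'
from scipy.spatial.transform import Rotation as R
def go(x,y,z,yaw):
    s=manip.state();R0=R.from_quat(s["orientation"]);p=np.array(s["tcp_pos"])
    c,si=np.cos(np.radians(yaw)),np.sin(np.radians(yaw))
    R1=R.from_matrix(np.array([[c,si,0],[si,-c,0],[0,0,-1.]]))
    d=R0.inv().apply(np.array([x,y,z])-p); rv=(R0.inv()*R1).as_rotvec()
    print("t",round(s["time_s"],2),"tcp",np.round(p,1),"j",np.round(s["qpos"],2),"F",np.round(s["wrist_force"],1),"gap",round(s["finger_gap"],3))
    print("delta",np.round(d,1).tolist(),"rot",np.round(rv,3).tolist(),"rows",np.linalg.norm(d)/41.7,np.linalg.norm(rv)/np.radians(7.16))
E
python3 - <<'E'
from h import *
go(480,-190,340,90)
# plate yaw estimate
f=lambda u,v:((u)/2.7+240,(v)/2.7+130)
print("fin top",ray("scene",f(183,106),85),"jar rim c",ray("scene",f(259,66),127), "floor c", ray("scene",f(257,117),13))
print("plate corners",[np.round(ray("scene",f(*c),8)[:2]) for c in [(165,118),(188,168),(305,138)]])
print("basket",ray("scene",f(252,302),165))
E
```

```text
t 0.9 tcp [ 214.1 -640.1  231.3] j [-1.28  0.26  1.6  -0.    1.27 -0.04] F [ 0.9 -1.1  0.1] gap 0.997
delta [-342.6, -395.0, -108.7] rot [-0.0, 0.0, -2.819] rows 12.805647312422293 22.557003459745395
fin top [471.63883724 322.89616333  85.        ] jar rim c [582.04717229 371.30612617 127.        ] floor c [584.42497051 365.95263499  13.        ]
plate corners [array([440., 360.]), array([482., 265.]), array([660., 333.])]
basket [581.33193279 -47.68965273 165.        ]
```

Emit:
move_arm --moves '[{"grip":1,"delta_pos":[-343,-395,-109],"rot":[0,0,-2.82]},{"grip":1,"delta_pos":[-343,-395,-109],"rot":[0,0,-2.82]},{"grip":1,"delta_pos":[-343,-395,-109],"rot":[0,0,-2.82]},{"grip":1,"delta_pos":[-343,-395,-109],"rot":[0,0,-2.82]},{"grip":1,"delta_pos":[-343,-395,-109],"rot":[0,0,-2.82]}]'

```text
time_s: 1.32
tcp_pos: [318.2, -462.9, 274.2]
orientation: [0.953, -0.304, 0.0, 0.0]
wrist_force: [1.2, 0.7, -0.0]
finger_gap: 0.996
```

```bash
python3 - <<'E'
from h import *
go(480,-190,340,90)
E
```

```text
t 1.32 tcp [ 318.2 -462.9  274.2] j [-1.01  0.03  1.8   0.    1.32 -0.4 ] F [ 1.2  0.7 -0. ] gap 0.996
delta [-26.2, -316.2, -65.8] rot [0.0, -0.0, -2.188] rows 7.769704007760081 17.512561016873136
```

Emit:
move_arm --moves '[{"grip":1,"delta_pos":[-26,-316,-66],"rot":[0,0,-2.188]},{"grip":1,"delta_pos":[-26,-316,-66],"rot":[0,0,-2.188]},{"grip":1,"delta_pos":[-26,-316,-66],"rot":[0,0,-2.188]},{"grip":1,"delta_pos":[-26,-316,-66],"rot":[0,0,-2.188]},{"grip":1,"delta_pos":[-26,-316,-66],"rot":[0,0,-2.188]}]'

```text
time_s: 1.73
tcp_pos: [423.4, -287.8, 317.0]
orientation: [1.0, 0.004, 0.0, 0.0]
wrist_force: [0.4, -0.0, -1.1]
finger_gap: 0.996
```

```bash
python3 - <<'E'
from h import *
go(480,-190,340,90)
E
```

```text
t 1.73 tcp [ 423.4 -287.8  317. ] j [-0.65 -0.09  1.83  0.    1.4  -0.65] F [ 0.4 -0.  -1.1] gap 0.996
delta [57.4, -97.3, -23.0] rot [0.001, -0.0, -1.563] rows 2.7655520285714634 12.506574191920741
```

Emit:
move_arm --moves '[{"grip":1,"delta_pos":[57,-97,-23],"rot":[0,0,-1.563]},{"grip":1,"delta_pos":[57,-97,-23],"rot":[0,0,-1.563]},{"grip":1,"delta_pos":[57,-97,-23],"rot":[0,0,-1.563]},{"grip":1,"delta_pos":[57,-97,-23],"rot":[0,0,-1.563]},{"grip":1,"delta_pos":[57,-97,-23],"rot":[0,0,-1.563]}]'

```text
time_s: 2.15
tcp_pos: [480.8, -190.5, 340.2]
orientation: [0.95, 0.313, 0.001, 0.001]
wrist_force: [-0.4, 0.8, 0.1]
finger_gap: 1.005
```

```bash
python3 - <<'E'
from h import *
im=cams.capture("wrist"); cv2.imwrite("pics/w1.png",im[:,:,::-1])
go(470,-150,350,90)
E
```

```text
t 2.2 tcp [ 480.3 -191.3  339.8] j [-0.43 -0.09  1.79 -0.    1.44 -1.07] F [ 0.  -0.3 -0.4] gap 0.997
delta [16.5, -39.2, -10.2] rot [0.001, 0.0, -0.929] rows 1.0483270583164477 7.436252331777225
```

View pics/w1.png

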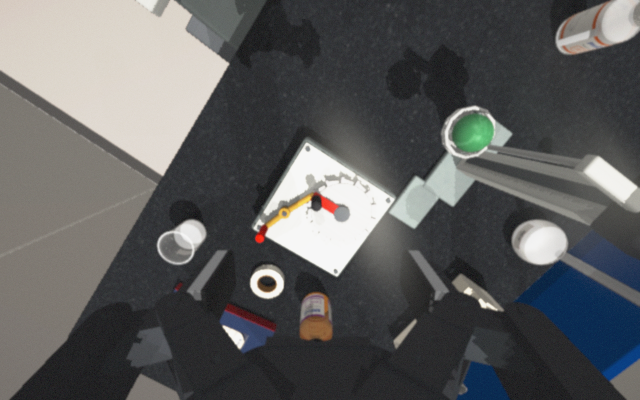

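```bash
python3 - <<'E'
from h import *
im=cv2.imread("pics/w1.png")
c=im[100:300,240:520]; cv2.imwrite("pics/w1c.png",cv2.resize(c,None,fx=2.85,fy=2.85,interpolation=cv2.INTER_CUBIC))
E
```

```text
(no output)
```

View pics/w1c.png

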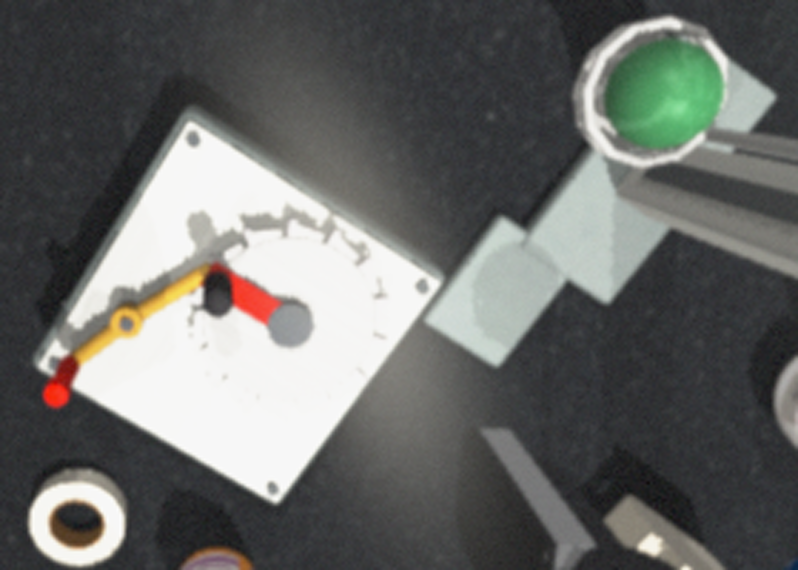

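```bash
python3 - <<'E'
from h import *
from scipy.optimize import least_squares
f=lambda c:(c[0]/2.85+240-0.3,c[1]/2.85+100-0.3)
pts=[((195,118),(-148,-109,54)),((437,285),(28,-109,54)),((275,497),(28,-285,54)),((42,365),(-148,-285,54)),
((427,318),(45,-145,10)),((498,364),(105,-145,10)),((607,302),(135,-75,12)),((778,97),(135,75,12))]
m=cams.camera_model("wrist")
def P(q,p):
    c,s=np.cos(q[2]),np.sin(q[2]);return np.array([q[0]+c*p[0]-s*p[1],q[1]+s*p[0]+c*p[1],p[2]])
def res(q): return np.concatenate([proj("wrist",P(q,p))-f(c) for c,p in pts])
for th0 in (0,np.pi):
    r=least_squares(res,[577,-50,th0],loss="soft_l1"); print(r.x,np.degrees(r.x[2]),r.cost); 
    if th0==0:q=r.x;print(np.round(r.fun,1).reshape(-1,2).tolist())
for n,p in dict(pivot=(-114,-223,70),axis=(-40,-175,70)).items(): print(n,P(q,p),np.array(proj("wrist",P(q,p))-[240,100])*2.85)
print("basket ring in crop",(proj("wrist",P(q,(0,0,170)))-[240,100])*2.85)
print("pin",ray("wrist",f((57,395)),111),"knob",ray("wrist",f((217,277)),116),ray("wrist",f((216,300)),98), "ring",ray("wrist",f((653,92)),165))
E
```

```text
[ 5.77670602e+02 -4.54972172e+01  6.82660751e-02] 3.911357987388408 28.174465164825197
[[-2.9, -5.8], [6.4, -2.4], [0.9, 5.2], [-6.5, 0.2], [-1.8, 0.6], [-0.1, 1.6], [0.5, 1.3], [1.5, -0.6]]
[577.67060231 -45.49721735  56.61693384] 3243.911358055384 28.174465164825094
pivot [ 479.14764732 -275.7540897    70.        ] [125.76072449 318.37693174]
axis [ 549.70105766 -222.81812566   70.        ] [288.35241813 318.24588045]
basket ring in crop [657.70997269  90.56307806]
pin [ 469.85158066 -315.49251354  111.        ] knob [ 496.57047771 -216.5722986   116.        ] [ 506.31412236 -230.67953245   98.        ] ring [578.38108569 -45.5593623  165.        ]
```

```bash
python3 - <<'E'
from h import *
f=lambda c:(c[0]/2.85+240-0.3,c[1]/2.85+100-0.3)
for c,z in [((216,302),116),((216,295),98),((218,280),80)]:
    p=ray("wrist",f(c),z);d=p[:2]-[549.7,-222.8];print(p,np.linalg.norm(d),np.degrees(np.arctan2(d[1],d[0])))
go(440,230,330,22+90)
E
```

```text
[ 503.62811585 -226.83733932  116.        ] 46.24844449080266 -174.99188944753328
[ 504.74423962 -228.57280718   98.        ] 45.324890444453885 -172.68264465842455
[ 503.89901219 -225.93052335   80.        ] 45.907849664724104 -176.08988268043993
t 2.2 tcp [ 480.3 -191.3  339.8] j [-0.43 -0.09  1.79 -0.    1.44 -1.07] F [ 0.  -0.3 -0.4] gap 0.997
delta [219.8, -361.6, 9.6] rot [0.001, 0.0, -1.313] rows 10.150774334732812 10.50887652730651
```

```bash
python3 - <<'E'
from h import *
go(468,320,220,112)
E
```

```text
t 2.2 tcp [ 480.3 -191.3  339.8] j [-0.43 -0.09  1.79 -0.    1.44 -1.07] F [ 0.  -0.3 -0.4] gap 0.997
delta [296.1, -417.1, 119.6] rot [0.001, 0.0, -1.313] rows 12.595886965271097 10.50887652730651
```

Emit:
move_arm --moves '[{"grip":1,"delta_pos":[296,-417,60],"rot":[0,0,-1.313]},{"grip":1,"delta_pos":[296,-417,60],"rot":[0,0,-1.313]},{"grip":1,"delta_pos":[296,-417,60],"rot":[0,0,-1.313]},{"grip":1,"delta_pos":[296,-417,60],"rot":[0,0,-1.313]},{"grip":1,"delta_pos":[296,-417,60],"rot":[0,0,-1.313]}]'

```text
time_s: 2.62
tcp_pos: [477.1, 15.7, 314.9]
orientation: [0.81, 0.587, 0.0, 0.0]
wrist_force: [0.8, 0.7, 0.1]
finger_gap: 0.999
```

```bash
python3 - <<'E'
from h import *
go(468,320,220,112)
E
```

```text
t 2.62 tcp [477.1  15.7 314.9] j [-0.02 -0.16  1.9   0.    1.4  -1.27] F [0.8 0.7 0.1] gap 0.999
delta [286.3, -103.6, 94.9] rot [0.001, 0.0, -0.701] rows 7.647424880889641 5.609682729084097
```

Emit:
move_arm --moves '[{"grip":1,"delta_pos":[286,-104,95],"rot":[0,0,-0.701]},{"grip":1,"delta_pos":[286,-104,95],"rot":[0,0,-0.701]},{"grip":1,"delta_pos":[286,-104,95],"rot":[0,0,-0.701]},{"grip":1,"delta_pos":[286,-104,95],"rot":[0,0,-0.701]},{"grip":1,"delta_pos":[286,-104,95],"rot":[0,0,-0.701]}]'

```text
time_s: 3.03
tcp_pos: [471.2, 214.8, 252.6]
orientation: [0.59, 0.807, 0.0, 0.0]
wrist_force: [1.3, -0.0, 0.7]
finger_gap: 1.001
```

```bash
python3 - <<'E'
from h import *
im=cams.capture("wrist"); cv2.imwrite("pics/w2.png",im[:,:,::-1])
print(np.array(cams.camera_model("wrist")["world_from_camera"]).tolist())
for q in ["jar_fin","jar"]:
  for r in finder.recognise("wrist",q)[:2]: print(q,round(r["confidence"],2),np.round(w("wrist",r["at"])).tolist())
go(468,320,220,112)
E
```

```text
[[-0.3136568335516244, 0.9103374017793178, 0.27000963999095917, 399.8604696309211], [0.9495208225391869, 0.2990741783492702, 0.09468285699752137, 197.99683724596673], [0.005440434805487998, 0.28607770057518933, -0.9581909783037709, 392.86426480441105], [0.0, 0.0, 0.0, 1.0]]
jar_fin 0.87 [527.0, 336.0, 17.0]
jar_fin 0.67 [475.0, 683.0, 22.0]
jar 0.98 [480.0, 675.0, 20.0]
jar 0.56 [537.0, 328.0, 18.0]
t 3.18 tcp [470.3 215.  251.3] j [ 0.38 -0.05  1.91  0.    1.28 -1.5 ] F [ 0.7 -0.  -0.1] gap 0.998
delta [100.7, 29.7, 31.2] rot [-0.003, -0.0, -0.076] rows 2.626985899105257 0.6096559674716501
```

View pics/w2.png

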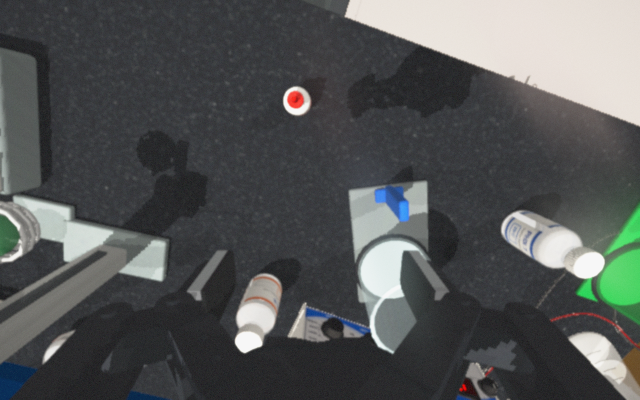

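```bash
python3 - <<'E'
from h import *
im=cv2.imread("pics/w2.png")
c=im[160:330,320:480]; cv2.imwrite("pics/w2c.png",cv2.resize(c,None,fx=3.5,fy=3.5,interpolation=cv2.INTER_CUBIC))
E
```

```text
(no output)
```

View pics/w2c.png

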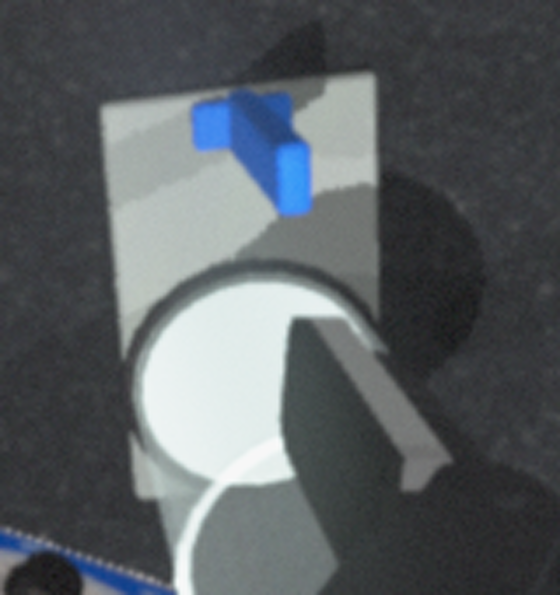

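```bash
cat >> h.py <<'E'
from scipy.optimize import least_squares
def PP(q,p):
    c,s=np.cos(q[2]),np.sin(q[2]);return np.array([q[0]+c*p[0]-s*p[1],q[1]+s*p[0]+c*p[1],p[2]])
def fit(pts,q0):
    r=least_squares(lambda q:np.concatenate([proj("wrist",PP(q,p))-c for c,p in pts]),q0,loss="soft_l1")
    print(np.round(r.x,3),np.round(np.degrees(r.x[2]),2),np.round(r.fun,1).reshape(-1,2).tolist()); return r.x
E
python3 - <<'E'
from h import *
f=lambda c:(c[0]/3.5+320-0.3,c[1]/3.5+160-0.3)
q=fit([(f((102,105)),(-133,-56,8)),(f((376,72)),(-133,56,8)),(f((137,498)),(57,-56,8)),(f((293,178)),(-120,0,85))],[583,368,.38])
fin=PP(q,(-120,0,85));print("fin",fin)
print("jar under basket fin at", "stand yaw0 plate yaw 3.9")
go(fin[0],fin[1],110,90+np.degrees(q[2]))
E
```

```text
[5.77246e+02 3.70108e+02 4.32000e-01] 24.74 [[-1.1, -0.3], [0.4, -0.4], [-0.2, 1.6], [0.4, 0.1]]
fin [468.25595959 319.89733756  85.        ]
jar under basket fin at stand yaw0 plate yaw 3.9
t 3.18 tcp [470.3 215.  251.3] j [ 0.38 -0.05  1.91  0.    1.28 -1.5 ] F [ 0.7 -0.  -0.1] gap 0.998
delta [100.5, 30.3, 141.2] rot [-0.003, -0.0, -0.124] rows 4.219726368192739 0.9914747807752405
```

Emit:
move_arm --moves '[{"grip":1,"delta_pos":[100,30,121],"rot":[0,0,-0.124]},{"grip":1,"delta_pos":[100,30,121],"rot":[0,0,-0.124]},{"grip":1,"delta_pos":[100,30,121],"rot":[0,0,-0.124]},{"grip":1,"delta_pos":[100,30,121],"rot":[0,0,-0.124]},{"grip":1,"delta_pos":[100,30,121],"rot":[0,0,-0.124]}]'

```text
time_s: 3.6
tcp_pos: [467.1, 317.1, 126.1]
orientation: [0.541, 0.841, -0.004, -0.002]
wrist_force: [-1.4, -0.0, -1.4]
finger_gap: 1.0
```

```bash
python3 - <<'E'
from h import *
im=cams.capture("wrist"); cv2.imwrite("pics/w3.png",im[:,:,::-1])
go(468,320,34,90+24.7)
print([np.round(proj("wrist",PP([577.2,370.1,.432],p))) for p in [(-133,-6,85),(-107,6,85),(-133,-56,8),(-133,56,8)]])
E
```

```text
t 3.65 tcp [468.3 316.2 128.7] j [ 0.55  0.15  1.94 -0.    1.06 -1.45] F [ 0.2 -0.7  0.1] gap 1.001
delta [3.7, 1.9, 94.6] rot [-0.007, 0.001, -0.003] rows 2.271754015026891 0.05793346921877599
[array([313., 210.]), array([330., 244.]), array([262., 185.]), array([379., 185.])]
```

View pics/w3.png

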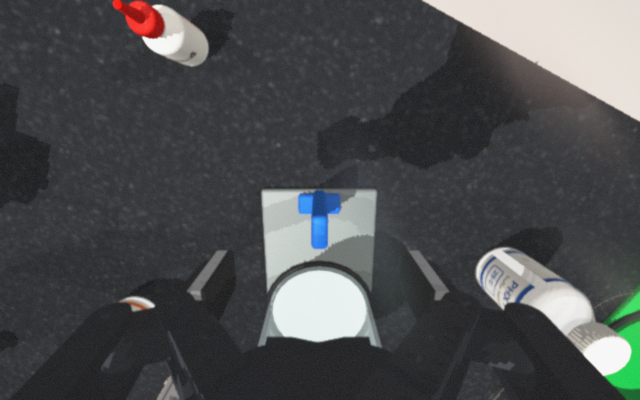

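The fin is centred between the fingers, at (320,230).

Emit:
move_arm --moves '[{"grip":1,"delta_pos":[3,3,95],"rot":[-0.007,0,0]},{"grip":1,"delta_pos":[3,3,95],"rot":[-0.007,0,0]},{"grip":1,"delta_pos":[3,3,95],"rot":[-0.007,0,0]},{"grip":0,"delta_pos":[3,3,95],"rot":[-0.007,0,0]},{"grip":-1,"delta_pos":[3,3,95],"rot":[-0.007,0,0]}]' --grip_force 50

```text
time_s: 4.07
tcp_pos: [472.6, 320.6, 38.2]
orientation: [0.541, 0.841, 0.003, 0.002]
wrist_force: [0.0, 1.1, -0.0]
finger_gap: 0.75
```

Emit:
move_arm --moves '[{"grip":-1,"delta_pos":[0,0,0],"rot":[0,0,0]},{"grip":-1,"delta_pos":[0,0,0],"rot":[0,0,0]},{"grip":-1,"delta_pos":[0,0,0],"rot":[0,0,0]},{"grip":-1,"delta_pos":[0,0,0],"rot":[0,0,0]}]'

```text
time_s: 4.4
tcp_pos: [472.8, 322.1, 38.9]
orientation: [0.54, 0.842, 0.004, 0.003]
wrist_force: [-1.1, -3.2, 3.6]
finger_gap: 0.144
```

```bash
python3 - <<'E'
from h import *
q=[577.7,-45.5,0.0683]
print(PP(q,(-120,0,0)))
go(*PP(q,(-120,0,0))[:2],34,93.9)
E
```

```text
[457.97978461 -53.68962925   0.        ]
t 4.4 tcp [472.8 322.1  38.9] j [ 0.56  0.26  2.   -0.    0.87 -1.44] F [-1.1 -3.2  3.6] gap 0.144
delta [-335.4, -170.3, 3.1] rot [0.01, -0.002, 0.362] rows 9.0199787284349 2.899037039790552
```

```bash
python3 - <<'E'
from h import *
m=np.array([[-0.3136568335516244, 0.9103374017793178, 0.27000963999095917, 399.8604696309211], [0.9495208225391869, 0.2990741783492702, 0.09468285699752137, 197.99683724596673], [0.005440434805487998, 0.28607770057518933, -0.9581909783037709, 392.86426480441105], [0.0, 0.0, 0.0, 1.0]])
K=np.array(cams.camera_model("wrist")["camera_matrix"])
for uv,z in [((296,100),94),((297,100),60),((248,343),116),((268,278),95)]:
    d=m[:3,:3]@np.linalg.inv(K)@np.array([*uv,1.]);print(uv,z,m[:3,3]+d*(z-m[2,3])/d[2])
cams.capture("scene")
for q in ["bottle_a","dropper"]:
  for r in finder.cut_out("scene",q)[:2]:
    ys,xs=np.nonzero(r["region"]); print(q,r["confidence"],xs.min(),xs.max(),ys.min(),ys.max(), ray("scene",((xs.min()+xs.max())/2,ys.max()),0))
E
```

```text
(296, 100) 94 [390.26692993 173.92893739  94.        ]
(297, 100) 60 [388.82670862 172.24577574  60.        ]
(248, 343) 116 [672.43122924 201.58117024 116.        ]
(268, 278) 95 [592.92994843 201.02819222  95.        ]
bottle_a 0.82 351 364 192 214 [678.66711672 174.36496612   0.        ]
bottle_a 0.56 293 302 311 329 [ 475.45661846 -292.69675269    0.        ]
dropper 0.46 281 288 201 216 [389.23635357 148.95763685   0.        ]
```

```bash
python3 - <<'E'
from h import *
go(451.3,282.2,38.9,93.9)
E
```

```text
t 4.55 tcp [472.9 322.1  38.9] j [ 0.56  0.26  2.   -0.    0.87 -1.44] F [ 0.2 -1.3  6.2] gap 0.135
delta [-27.3, -36.3, -0.3] rot [0.01, -0.002, 0.362] rows 1.0884155194672054 2.895947504390185
```

Emit:
move_arm --moves '[{"grip":-1,"delta_pos":[-5,-7,0],"rot":[0,0,0.07]},{"grip":-1,"delta_pos":[-11,-14,0],"rot":[0,0,0.145]},{"grip":-1,"delta_pos":[-17,-22,0],"rot":[0,0,0.22]},{"grip":-1,"delta_pos":[-22,-29,0],"rot":[0,0,0.295]},{"grip":-1,"delta_pos":[-27,-36,0],"rot":[0,0,0.362]}]'

```text
time_s: 4.97
tcp_pos: [453.1, 283.9, 39.2]
orientation: [0.684, 0.73, 0.007, 0.002]
wrist_force: [3.3, 3.7, 3.6]
finger_gap: 0.136
```

```bash
python3 - <<'E'
from h import *
go(451.3,112.2,38.9,93.9)
E
```

```text
t 4.97 tcp [453.1 283.9  39.2] j [ 0.51  0.19  2.08 -0.    0.85 -1.12] F [3.3 3.7 3.6] gap 0.136
delta [-171.2, -13.0, -1.0] rot [0.014, -0.006, -0.003] rows 4.118225581296341 0.12115545769433712
```

Emit:
move_arm --moves '[{"grip":-1,"delta_pos":[-30,-2,0],"rot":[0,0,0]},{"grip":-1,"delta_pos":[-65,-4.5,0],"rot":[0,0,0]},{"grip":-1,"delta_pos":[-100,-7,0],"rot":[0,0,0]},{"grip":-1,"delta_pos":[-135,-9,0],"rot":[0,0,0]},{"grip":-1,"delta_pos":[-170,-11.6,0],"rot":[0,0,0]}]'

```text
time_s: 5.38
tcp_pos: [453.4, 112.5, 39.1]
orientation: [0.682, 0.731, 0.007, 0.003]
wrist_force: [2.5, 7.3, 6.6]
finger_gap: 0.136
```

```bash
python3 - <<'E'
from h import *
im=cams.capture("scene"); cv2.imwrite("pics/s4.png",cv2.resize(im[130:290,220:440],None,fx=3,fy=3)[:,:,::-1])
go(463,-53.3,38.9,93.9)
E
```

```text
t 5.43 tcp [452.9 106.6  38.9] j [ 0.18  0.07  2.22 -0.    0.83 -1.46] F [ 0.7 -9.4 19.5] gap 0.132
delta [-160.2, -0.7, -0.1] rot [0.012, -0.0, -0.0] rows 3.8419634686737747 0.09873967715427348
```

View pics/s4.png

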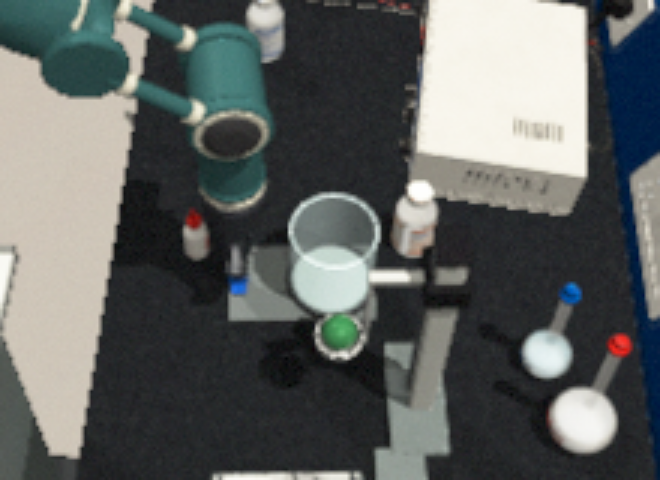

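Emit:
move_arm --moves '[{"grip":-1,"delta_pos":[0,0,-1],"rot":[0,0,0]},{"grip":-1,"delta_pos":[0,0,-1],"rot":[0,0,0]}]'

```text
time_s: 5.6
tcp_pos: [451.8, 109.8, 39.0]
orientation: [0.683, 0.73, 0.004, 0.003]
wrist_force: [-0.3, -9.7, 9.1]
finger_gap: 0.137
```

```bash
python3 - <<'E'
from h import *
go(463,-53.3,38.9,93.9)
E
```

```text
t 5.6 tcp [451.8 109.8  39. ] j [ 0.19  0.07  2.22 -0.    0.84 -1.45] F [-0.3 -9.7  9.1] gap 0.137
delta [-163.5, 0.3, -0.0] rot [0.01, -0.0, -0.001] rows 3.9200042972168876 0.07945090420179007
```

Emit:
move_arm --moves '[{"grip":-1,"delta_pos":[-25,0,0],"rot":[0,0,0]},{"grip":-1,"delta_pos":[-55,0,0],"rot":[0,0,0]},{"grip":-1,"delta_pos":[-85,0,0],"rot":[0,0,0]},{"grip":-1,"delta_pos":[-115,0,0],"rot":[0,0,0]},{"grip":-1,"delta_pos":[-135,0,0],"rot":[0,0,0]}]'

```text
time_s: 6.02
tcp_pos: [461.9, -22.7, 39.1]
orientation: [0.682, 0.731, 0.006, 0.002]
wrist_force: [1.0, 9.6, 7.9]
finger_gap: 0.133
```

Emit:
move_arm --moves '[{"grip":-1,"delta_pos":[-10,0,0],"rot":[0,0,0]},{"grip":-1,"delta_pos":[-18,0,0],"rot":[0,0,0]},{"grip":-1,"delta_pos":[-24,0,0],"rot":[0,0,0]},{"grip":-1,"delta_pos":[-26,0,0],"rot":[0,0,0]},{"grip":-1,"delta_pos":[-26,0,0],"rot":[0,0,0]}]'

```text
time_s: 6.43
tcp_pos: [463.7, -47.0, 39.1]
orientation: [0.683, 0.731, 0.006, 0.002]
wrist_force: [-0.5, 9.2, 10.7]
finger_gap: 0.134
```

```bash
python3 - <<'E'
from h import *
im=cams.capture("wrist"); cv2.imwrite("pics/w5.png",im[:,:,::-1])
im=cams.capture("scene"); cv2.imwrite("pics/s5.png",cv2.resize(im[190:350,260:440],None,fx=3.3,fy=3.3)[:,:,::-1])
go(463,-53.3,38.9,93.9)
E
```

```text
t 6.53 tcp [463.7 -46.9  39. ] j [-0.16  0.07  2.22  0.01  0.84 -1.81] F [-0.1  7.7 10.6] gap 0.135
delta [-6.3, -1.2, 0.1] rot [0.011, -0.005, 0.001] rows 0.15383589505374928 0.09726850925134987
```

View pics/w5.png

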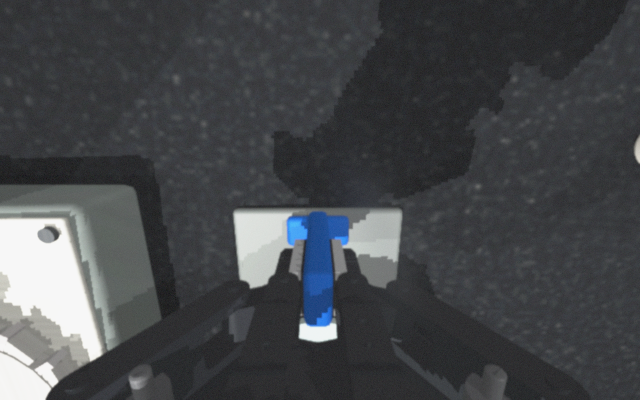

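View pics/s5.png

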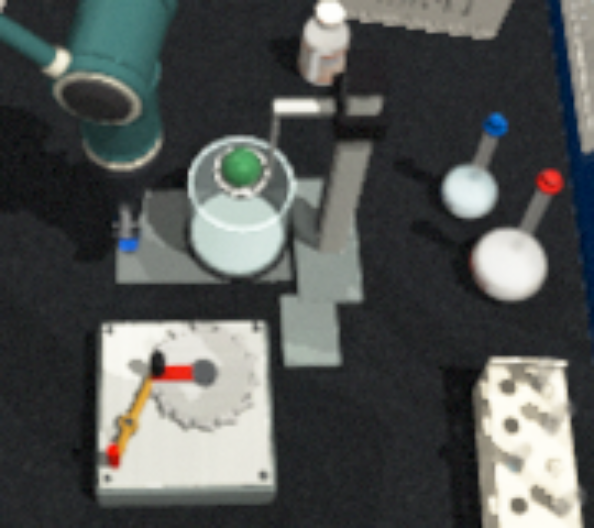

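```bash
python3 - <<'E'
from h import *
f=lambda c:(c[0]/3.3+260-0.3,c[1]/3.3+190-0.3)
print("rim",ray("scene",f((240,187)),127),"ring",ray("scene",f((242,169)),162))
print("plate c",[np.round(ray("scene",f(c),8)[:2],1) for c in [(117,282),(146,190)]])
q=fit([((234,208),(-133,-56,8)),((402,208),(-133,56,8))],[577,-45,.068])
print("exp gearbox corner",proj("wrist",PP([577.7,-45.5,.0683],(-148,-109,54))), "fin", PP(q,(-120,0,85)))
print("stand from scene: foot", [ray("scene",f(c),z)[:2] for c,z in [((362,299),12),((300,300),12),((340,365),10)]],[PP([577.7,-45.5,.0683],p)[:2] for p in [(135,-75,12),(65,-75,12),(105,-145,10)]])
E
```

```text
rim [579.7420055  -44.43463037 127.        ] ring [580.31538803 -42.52760474 162.        ]
plate c [array([ 452.5, -104.1]), array([476.2,   9.7])]
[ 5.79768e+02 -3.76750e+01  6.90000e-02] 3.93 [[-2.3, 0.1], [2.4, 0.1]]
exp gearbox corner [ 71.95192187 203.93957053] fin [460.05022647 -45.90311207  85.        ]
stand from scene: foot [array([ 717.59914378, -111.53887066]), array([ 650.91063007, -116.23133076]), array([ 693.03203546, -185.81524324])] [array([ 717.50376059, -111.11180172]), array([ 647.66696828, -115.88908544]), array([ 692.35099047, -182.99600134])]
```

```bash
python3 - <<'E'
from h import *
im=cams.capture("scene")[:,:,::-1]; x0,y0,s=285,200,10
c=cv2.resize(im[y0:y0+60,x0:x0+78],None,fx=s,fy=s,interpolation=cv2.INTER_CUBIC)
def pl(P,col):
    a=np.array([(proj("scene",p)-[x0,y0]+0.5)*s for p in P]).astype(int); cv2.polylines(c,[a],True,col,1)
t=np.linspace(0,2*np.pi,60)
for q,col in [([578.5,-39.1,.069],(0,0,255)),([578.5,-45.5,.069],(0,255,255))]:
    pl([PP(q,(53*np.cos(a),53*np.sin(a),126)) for a in t],col)
    pl([PP(q,p) for p in [(-133,-56,8),(57,-56,8),(57,56,8),(-133,56,8)]],col)
pl([PP([577.7,-45.5,.068],(30*np.cos(a),30*np.sin(a),168)) for a in t],(255,0,0))
pl([PP([577.7,-45.5,.068],p) for p in [(65,-75,12),(135,-75,12),(135,75,12),(65,75,12)]],(255,0,0))
cv2.imwrite("pics/s6.png",c)
E
```

```text
(no output)
```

View pics/s6.png

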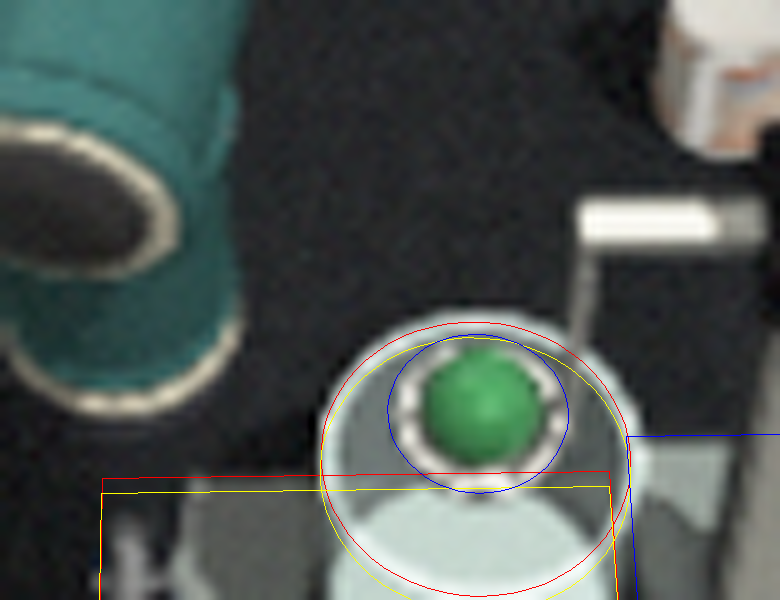

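Emit:
move_arm --moves '[{"grip":-1,"delta_pos":[-3,-1,0],"rot":[0,0,0]},{"grip":-1,"delta_pos":[-6.5,-1,0],"rot":[0,0,0]},{"grip":-1,"delta_pos":[-6.5,-1,0],"rot":[0,0,0]}]'

```text
time_s: 6.83
tcp_pos: [463.4, -53.8, 39.0]
orientation: [0.682, 0.731, 0.006, 0.003]
wrist_force: [0.2, 7.2, 9.1]
finger_gap: 0.133
```

```bash
python3 - <<'E'
from h import *
go(463,-53.3,38.9,93.9)
im=cams.capture("scene")[:,:,::-1]; x0,y0,s=285,210,10
c=cv2.resize(im[y0:y0+60,x0:x0+78],None,fx=s,fy=s,interpolation=cv2.INTER_CUBIC)
def pl(P,col):
    a=np.array([(proj("scene",p)-[x0,y0]+0.5)*s for p in P]).astype(int); cv2.polylines(c,[a],True,col,1)
t=np.linspace(0,2*np.pi,60)
for q,col in [([578.5,-45.5,.069],(0,255,255))]:
    pl([PP(q,(53*np.cos(a),53*np.sin(a),126)) for a in t],col)
    pl([PP(q,p) for p in [(-133,-56,8),(57,-56,8),(57,56,8),(-133,56,8)]],col)
pl([PP([577.7,-45.5,.068],p) for p in [(65,-75,12),(135,-75,12),(135,75,12),(65,75,12)]],(255,0,0))
cv2.imwrite("pics/s7.png",c)
E
```

```text
t 6.83 tcp [463.4 -53.8  39. ] j [-0.17  0.08  2.22  0.01  0.84 -1.82] F [0.2 7.2 9.1] gap 0.133
delta [0.5, -0.4, 0.1] rot [0.012, -0.004, 0.002] rows 0.01549240961891348 0.09883797398941181
```

View pics/s7.png

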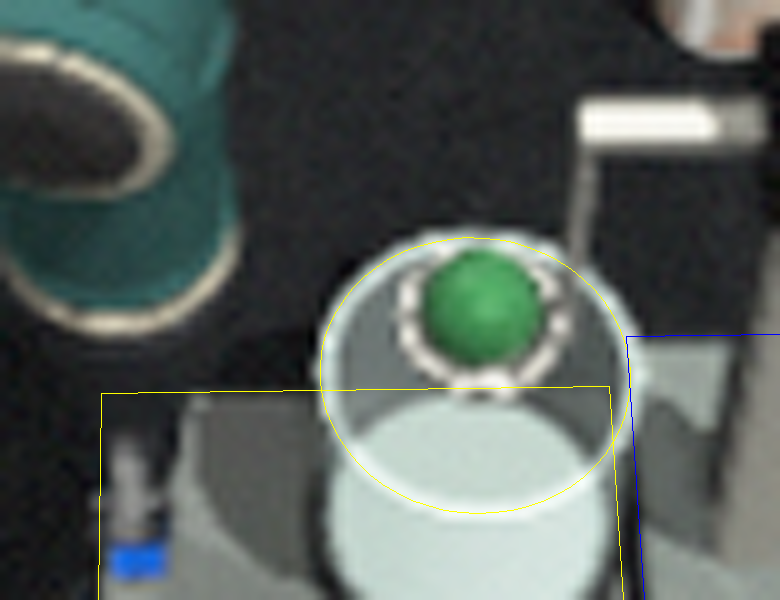

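Emit:
move_arm --moves '[{"grip":-1,"delta_pos":[5,0,-1],"rot":[0,0,0]},{"grip":-1,"delta_pos":[5,0,-1],"rot":[0,0,0]},{"grip":0.3,"delta_pos":[5,0,-1],"rot":[0,0,0]},{"grip":0.3,"delta_pos":[5,0,-1],"rot":[0,0,0]},{"grip":0.3,"delta_pos":[5,0,-1],"rot":[0,0,0]}]'

```text
time_s: 7.3
tcp_pos: [459.1, -50.3, 37.1]
orientation: [0.682, 0.731, 0.003, 0.001]
wrist_force: [0.3, 0.7, 0.3]
finger_gap: 0.55
```

```bash
python3 - <<'E'
from h import *
go(463,-53.3,150,93.9)
E
```

```text
t 7.3 tcp [459.1 -50.3  37.1] j [-0.17  0.07  2.22  0.01  0.84 -1.81] F [0.3 0.7 0.3] gap 0.55
delta [-3.0, 4.2, -112.9] rot [0.005, -0.003, 0.001] rows 2.710919644816303 0.044033213494195006
```

Emit:
move_arm --moves '[{"grip":0.3,"delta_pos":[0,0,-40],"rot":[0,0,0]},{"grip":0.3,"delta_pos":[0,0,-80],"rot":[0,0,0]},{"grip":0.3,"delta_pos":[0,0,-120],"rot":[0,0,0]},{"grip":0.3,"delta_pos":[-30,-30,-160],"rot":[0,0,0]},{"grip":0.3,"delta_pos":[-60,-60,-180],"rot":[0,0,0]}]'

```text
time_s: 7.72
tcp_pos: [417.0, -101.1, 210.1]
orientation: [0.681, 0.732, 0.004, 0.003]
wrist_force: [-0.1, -1.4, 0.3]
finger_gap: 0.652
```

```bash
python3 - <<'E'
from h import *
im=cams.capture("wrist"); cv2.imwrite("pics/w8.png",im[:,:,::-1])
go(440,-270,220,93.9)
E
```

```text
t 7.77 tcp [ 414.1 -106.1  212.9] j [-0.31 -0.22  2.13 -0.    1.22 -1.95] F [-2.2 -3.8  2.7] gap 0.649
delta [-165.3, 14.6, -6.2] rot [0.01, 0.004, 0.001] rows 3.9820049008968312 0.0897526431166964
```

View pics/w8.png

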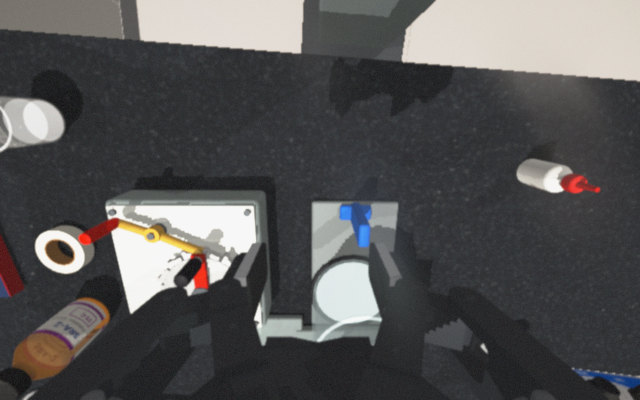

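```bash
python3 - <<'E'
from h import *
im=cv2.imread("pics/w8.png")
c=im[180:350,80:430]; cv2.imwrite("pics/w8c.png",cv2.resize(c,None,fx=2.28,fy=2.28,interpolation=cv2.INTER_CUBIC))
q=fit([((313,201),(-133,-56,8)),((398,203),(-133,56,8)),((363,237),(-120,0,85))],[577,-45,.068])
print("corner",proj("wrist",PP([577.7,-45.5,.0683],(-148,-109,54))),proj("wrist",PP([577.7,-45.5,.0683],(-148,-285,54))),"pin",ray("wrist",(86,239),111))
E
```

```text
[ 5.77663e+02 -4.96040e+01  4.50000e-02] 2.6 [[-1.3, 0.3], [0.5, 0.4], [0.3, -0.6]]
corner [264.21505557 201.84424018] [107.5677645  201.33888898] pin [ 468.06074192 -322.62893107  111.        ]
```

View pics/w8c.png

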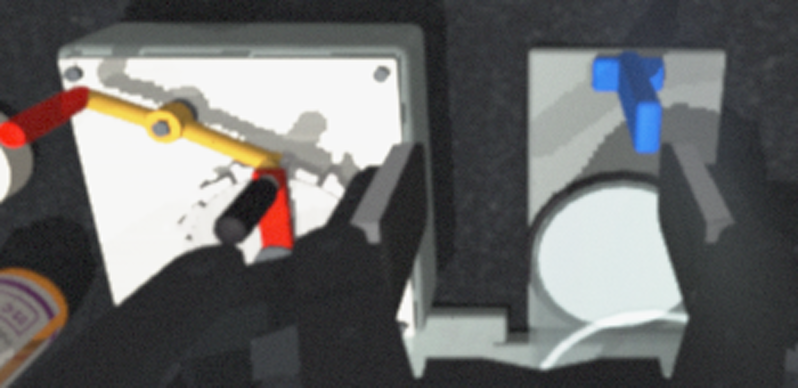

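```bash
python3 - <<'E'
from h import *
go(425,-318,150,93.9)
E
```

```text
t 7.77 tcp [ 414.1 -106.1  212.9] j [-0.31 -0.22  2.13 -0.    1.22 -1.95] F [-2.2 -3.8  2.7] gap 0.649
delta [-211.8, -4.4, 63.8] rot [0.01, 0.004, 0.001] rows 5.306463718193956 0.0897526431166964
```

Emit:
move_arm --moves '[{"grip":-1,"delta_pos":[-40,-1,0],"rot":[0.005,0.002,0]},{"grip":-1,"delta_pos":[-212,-4,50],"rot":[0.008,0.002,0]},{"grip":-1,"delta_pos":[-212,-4,50],"rot":[0.008,0.002,0]},{"grip":-1,"delta_pos":[-212,-4,50],"rot":[0.008,0.002,0]},{"grip":-1,"delta_pos":[-212,-4,50],"rot":[0.008,0.002,0]}]'

```text
time_s: 8.18
tcp_pos: [424.7, -302.5, 158.5]
orientation: [0.683, 0.731, 0.001, -0.003]
wrist_force: [1.2, 0.5, -0.2]
finger_gap: 0.003
```

Emit:
move_arm --moves '[{"grip":-1,"delta_pos":[-8,0,10],"rot":[0,0,0]},{"grip":-1,"delta_pos":[-8,0,10],"rot":[0,0,0]},{"grip":-1,"delta_pos":[-8,0,10],"rot":[0,0,0]}]'

```text
time_s: 8.43
tcp_pos: [424.7, -307.9, 147.9]
orientation: [0.683, 0.73, 0.001, -0.004]
wrist_force: [0.3, -0.4, -0.1]
finger_gap: 0.002
```

```bash
python3 - <<'E'
from h import *
im=cams.capture("wrist"); cv2.imwrite("pics/w9.png",im[:,:,::-1])
go(425,-318,88,93.9)
print(proj("wrist",(470,-315.5,111)),proj("wrist",(503.7,-227,116)))
E
```

```text
t 8.48 tcp [ 425.3 -307.6  148.8] j [-0.68  0.05  2.01  0.    1.09 -2.32] F [-0.1 -0.8 -0.2] gap -0.002
delta [-10.8, -0.8, 60.7] rot [-0.003, -0.007, -0.0] rows 1.4783644237029518 0.05953629415550295
[301.2023934  284.43838674] [415.12268043 333.566379  ]
```

View pics/w9.png

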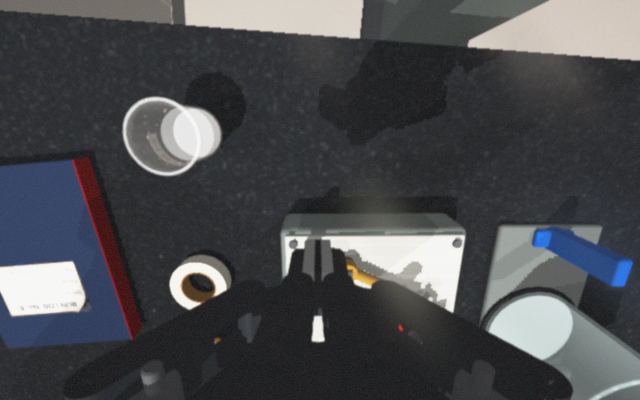

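Emit:
move_arm --moves '[{"grip":-1,"delta_pos":[-9,0,40],"rot":[0,0,0]},{"grip":-1,"delta_pos":[-9,0,60],"rot":[0,0,0]},{"grip":-1,"delta_pos":[-9,0,60],"rot":[0,0,0]},{"grip":-1,"delta_pos":[-9,8,60],"rot":[0,0,0]},{"grip":-1,"delta_pos":[-9,16,60],"rot":[0,0,0]}]'

```text
time_s: 8.9
tcp_pos: [444.0, -315.9, 91.3]
orientation: [0.682, 0.731, 0.001, -0.001]
wrist_force: [1.1, 0.3, 0.9]
finger_gap: -0.0
```

Emit:
move_arm --moves '[{"grip":-1,"delta_pos":[0,6,0],"rot":[0,0,0]},{"grip":-1,"delta_pos":[0,12,0],"rot":[0,0,0]},{"grip":-1,"delta_pos":[0,17,0],"rot":[0,0,0]},{"grip":-1,"delta_pos":[0,22,0],"rot":[0,0,0]}]'

```text
time_s: 9.23
tcp_pos: [465.7, -315.4, 90.7]
orientation: [0.682, 0.731, 0.001, -0.001]
wrist_force: [-1.8, -1.4, 1.2]
finger_gap: 0.002
```

```bash
python3 - <<'E'
from h import *
go(475,-315,88,93.9)
E
```

```text
t 9.23 tcp [ 465.7 -315.4   90.7] j [-0.64  0.18  1.98  0.    0.98 -2.28] F [-1.8 -1.4  1.2] gap 0.002
delta [-0.3, 9.3, 2.7] rot [-0.0, -0.003, 0.001] rows 0.23159104998430236 0.024316469297536288
```

Force is about 2 N, so the finger is in contact. I'll push a further 10 mm.

Emit:
move_arm --moves '[{"grip":-1,"delta_pos":[0,4,0],"rot":[0,0,0]},{"grip":-1,"delta_pos":[0,8,0],"rot":[0,0,0]},{"grip":-1,"delta_pos":[0,10,0],"rot":[0,0,0]},{"grip":-1,"delta_pos":[0,10,0],"rot":[0,0,0]}]'

```text
time_s: 9.57
tcp_pos: [475.1, -314.0, 89.4]
orientation: [0.683, 0.731, 0.001, -0.002]
wrist_force: [-0.3, 0.2, -0.6]
finger_gap: -0.003
```

```bash
python3 - <<'E'
from h import *
im=cams.capture("scene"); cv2.imwrite("pics/s10.png",cv2.resize(im[270:350,280:360],None,fx=7,fy=7,interpolation=cv2.INTER_CUBIC)[:,:,::-1])
go(475,-315,88,93.9)
E
```

```text
t 9.62 tcp [ 474.9 -313.9   89.3] j [-0.63  0.2   1.96  0.    0.98 -2.27] F [ 0.8 -0.1 -0.6] gap 0.005
delta [-1.1, 0.1, 1.3] rot [-0.001, -0.005, 0.0] rows 0.04045179021038516 0.04104257192779026
```

View pics/s10.png

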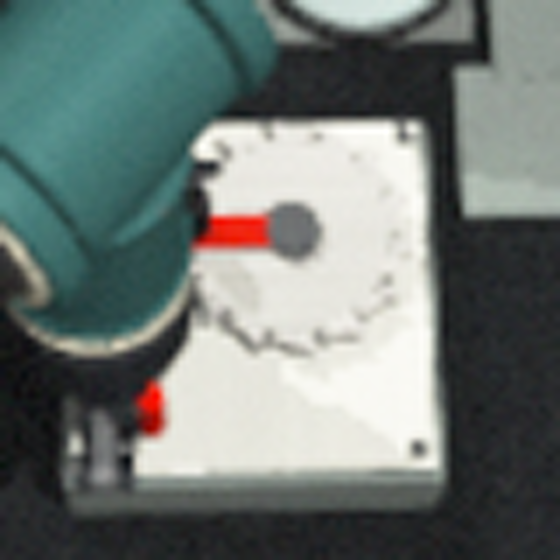

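Emit:
move_arm --moves '[{"grip":-1,"delta_pos":[0,2,0],"rot":[0,0,0]},{"grip":-1,"delta_pos":[0,4,0],"rot":[0,0,0]},{"grip":-1,"delta_pos":[0,-20,0],"rot":[0,0,0]},{"grip":-1,"delta_pos":[0,-40,-30],"rot":[0,0,0]},{"grip":-1,"delta_pos":[0,-60,-70],"rot":[0,0,0]}]'

```text
time_s: 10.03
tcp_pos: [412.8, -316.0, 153.3]
orientation: [0.682, 0.731, 0.001, -0.007]
wrist_force: [0.6, -0.5, -0.1]
finger_gap: 0.0
```

Emit:
move_arm --moves '[{"grip":0,"delta_pos":[50,0,-30],"rot":[0,0,0]},{"grip":0,"delta_pos":[80,-20,-60],"rot":[0,0,0]},{"grip":0,"delta_pos":[80,-20,-60],"rot":[0,0,0]},{"grip":0,"delta_pos":[80,-20,-60],"rot":[0,0,0]}]'

```text
time_s: 10.37
tcp_pos: [391.5, -239.2, 221.0]
orientation: [0.682, 0.731, 0.002, 0.001]
wrist_force: [0.9, -0.9, -0.2]
finger_gap: 0.498
```

```bash
python3 - <<'E'
from h import *
im=cams.capture("wrist"); cv2.imwrite("pics/w11.png",im[:,:,::-1])
go(503.7,-227,150,93.9)
print("knob exp",proj("wrist",(503.7,-227,116)))
E
```

```text
t 10.42 tcp [ 391.7 -240.2  219.3] j [-0.61 -0.15  2.06  0.    1.23 -2.25] F [ 0.3 -1.   0.4] gap 0.499
delta [5.3, 112.4, 69.7] rot [0.003, -0.001, 0.001] rows 3.1740807220159746 0.028435188672096517
knob exp [321.8012153  305.76120652]
```

View pics/w11.png

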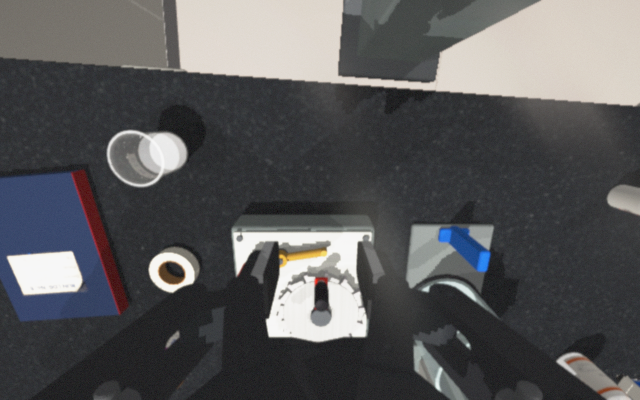

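```bash
python3 - <<'E'
from h import *
q=fit([((411,225),(-133,-56,8)),((493,225),(-133,56,8)),((484,261),(-120,0,85))],[577,-45,.068])
print("gearbox edge exp",[proj("wrist",PP([577.7,-45.5,.0683],p)) for p in[(-148,-109,54),(-148,-285,54)]])
im=cv2.imread("pics/w11.png")[200:350,220:520]; cv2.imwrite("pics/w11c.png",cv2.resize(im,None,fx=2.6,fy=2.6,interpolation=cv2.INTER_CUBIC))
E
```

```text
[ 5.77467e+02 -4.37180e+01  7.10000e-02] 4.06 [[0.0, -0.3], [1.2, -0.3], [-0.9, 0.6]]
gearbox edge exp [array([378.40494962, 227.15699327]), array([228.49702947, 226.90541742])]
```

View pics/w11c.png

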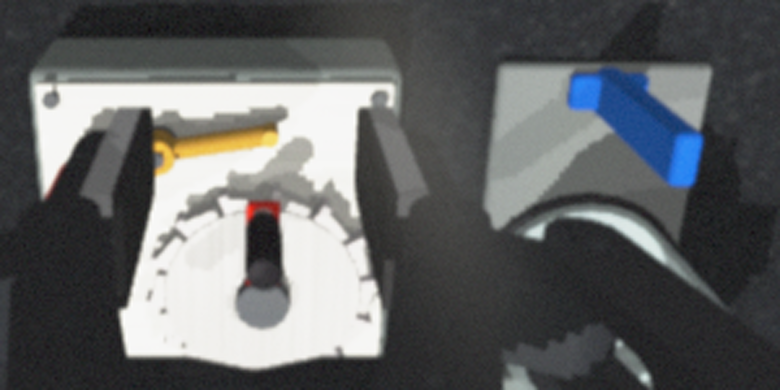

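Emit:
move_arm --moves '[{"grip":0,"delta_pos":[4,112,0],"rot":[0,0,0]},{"grip":0,"delta_pos":[4,112,0],"rot":[0,0,0]},{"grip":0,"delta_pos":[4,112,30],"rot":[0,0,0]},{"grip":0,"delta_pos":[4,112,70],"rot":[0,0,0]},{"grip":0,"delta_pos":[4,112,70],"rot":[0,0,0]}]'

```text
time_s: 10.83
tcp_pos: [498.6, -225.9, 137.5]
orientation: [0.682, 0.731, -0.001, -0.009]
wrist_force: [-1.6, 1.0, -2.2]
finger_gap: 0.5
```

```bash
python3 - <<'E'
from h import *
im=cams.capture("wrist"); cv2.imwrite("pics/w12.png",im[:,:,::-1])
go(503.7,-227,86,93.9)
print("knob exp",proj("wrist",(503.7,-227,116)))
E
```

```text
t 10.88 tcp [ 498.7 -226.5  140.4] j [-0.47  0.11  1.96  0.    1.09 -2.11] F [-1.1  0.3  0.6] gap 0.501
delta [-1.4, 5.7, 54.3] rot [-0.013, -0.011, 0.001] rows 1.309752468090188 0.13384404551825538
knob exp [314.63629535 243.82058722]
```

View pics/w12.png

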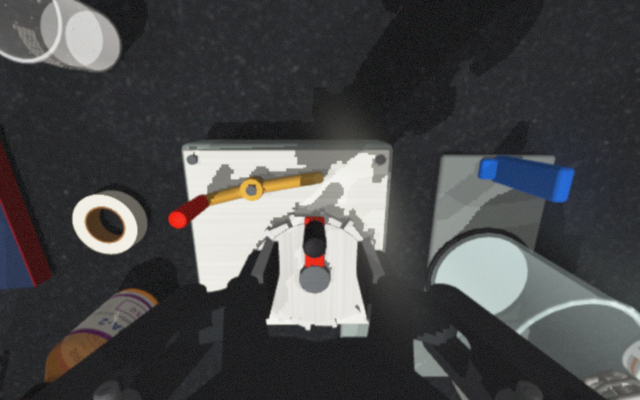

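The pawl is clear of the wheel, with its tip at (322,178) and its pin at (178,219). The knob top, at (315,243), sits where predicted between the fingers. I'll descend and pinch it.

Emit:
move_arm --moves '[{"grip":0,"delta_pos":[-1.5,5,30],"rot":[-0.01,-0.008,0]},{"grip":0,"delta_pos":[-1.5,5,52],"rot":[-0.01,-0.008,0]},{"grip":-0.4,"delta_pos":[-1.5,5,52],"rot":[-0.01,-0.008,0]},{"grip":-1,"delta_pos":[-1.5,5,52],"rot":[-0.01,-0.008,0]},{"grip":-1,"delta_pos":[-1.5,5,52],"rot":[-0.01,-0.008,0]}]' --grip_force 30

```text
time_s: 11.3
tcp_pos: [506.7, -229.7, 95.7]
orientation: [0.683, 0.731, 0.002, 0.004]
wrist_force: [0.8, -1.2, -8.7]
finger_gap: 0.173
```

Emit:
move_arm --moves '[{"grip":-1,"delta_pos":[0,0,0],"rot":[0,0,0]},{"grip":-1,"delta_pos":[0,0,0],"rot":[0,0,0]}]'

```text
time_s: 11.47
tcp_pos: [506.8, -229.6, 95.7]
orientation: [0.683, 0.731, 0.002, 0.004]
wrist_force: [-2.2, -1.2, -6.2]
finger_gap: 0.169
```

```bash
cat >> h.py <<'E'
def crank(step,n=5,c=(549.7,-222.8),r=46):
    s=manip.state();p=s["tcp_pos"][:2];d=p-np.array(c);a0=np.arctan2(d[1],d[0]);R0=R.from_quat(s["orientation"])
    print("t",round(s["time_s"],2),"ang",round(np.degrees(a0),1),"rad",round(np.linalg.norm(d),1),"z",round(s["tcp_pos"][2],1),"F",np.round(s["wrist_force"],1),"gap",round(s["finger_gap"],3))
    for i in range(1,n+1):
        a=a0+step*i; D=np.array([c[0]+r*np.cos(a)-p[0],c[1]+r*np.sin(a)-p[1],0]);print(np.round(R0.inv().apply(D),1).tolist()[:2],end=" ")
    print()
E
python3 -c "
from h import *
crank(0.12)"
```

```text
t 11.47 ang -170.9 rad 43.4 z 95.7 F [-2.2 -1.2 -6.2] gap 0.169
[-5.7, -1.7] [-11.0, -0.3] [-16.1, 1.8] [-20.9, 4.5] [-25.4, 7.8]
```

The pinch is too high on the knob, with the TCP at 95.7. I'll reopen, go down 10 mm and pinch again.

Emit:
move_arm --moves '[{"grip":-0.3,"delta_pos":[0,0,0],"rot":[0,0,0]},{"grip":-0.3,"delta_pos":[0,0,0],"rot":[0,0,0]},{"grip":-0.3,"delta_pos":[0,-2,10],"rot":[0,0,0]},{"grip":-0.3,"delta_pos":[0,-2,11],"rot":[0,0,0]},{"grip":-0.3,"delta_pos":[0,-2,11],"rot":[0,0,0]}]'

```text
time_s: 11.88
tcp_pos: [504.9, -229.2, 83.6]
orientation: [0.683, 0.731, 0.002, 0.004]
wrist_force: [-0.6, 0.1, 0.0]
finger_gap: 0.347
```

```bash
python3 - <<'E'
from h import *
im=cams.capture("wrist"); cv2.imwrite("pics/w13.png",im[150:400,120:520,::-1])
go(503.7,-227,86,93.9)
E
```

```text
t 11.93 tcp [ 505.1 -229.4   83.8] j [-0.47  0.17  2.01  0.    0.95 -2.11] F [0.3 1.  0.2] gap 0.347
delta [2.4, -1.2, -2.2] rot [0.008, 0.003, 0.0] rows 0.08414526095105083 0.0701074380259849
```

View pics/w13.png

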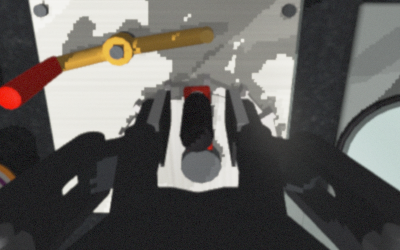

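Emit:
move_arm --moves '[{"grip":-1,"delta_pos":[0,0,0],"rot":[0,0,0]},{"grip":-1,"delta_pos":[0,0,0],"rot":[0,0,0]},{"grip":-1,"delta_pos":[0,0,0],"rot":[0,0,0]},{"grip":-1,"delta_pos":[0,0,0],"rot":[0,0,0]}]' --grip_force 35

```text
time_s: 12.27
tcp_pos: [505.4, -229.6, 84.3]
orientation: [0.683, 0.731, 0.002, 0.004]
wrist_force: [-0.9, -0.4, 2.3]
finger_gap: 0.176
```

```bash
python3 -c "
from h import *
crank(0.12)"
```

```text
t 12.27 ang -171.2 rad 44.8 z 84.3 F [-0.9 -0.4  2.3] gap 0.176
[-5.6, -0.4] [-10.9, 1.0] [-16.0, 3.1] [-20.8, 5.8] [-25.3, 9.0]
```

Emit:
move_arm --moves '[{"grip":-1,"delta_pos":[-5.6,0,0],"rot":[0,0,0]},{"grip":-1,"delta_pos":[-10.9,1,0],"rot":[0,0,0]},{"grip":-1,"delta_pos":[-16,3.1,0],"rot":[0,0,0]},{"grip":-1,"delta_pos":[-20.8,5.8,0],"rot":[0,0,0]},{"grip":-1,"delta_pos":[-25.3,9,0],"rot":[0,0,0]}]'

```text
time_s: 12.68
tcp_pos: [516.2, -254.4, 84.3]
orientation: [0.683, 0.731, 0.002, 0.004]
wrist_force: [1.1, 3.5, 1.8]
finger_gap: 0.171
```

```bash
python3 -c "
from h import *
im=cams.capture('scene'); cv2.imwrite('pics/s14.png',cv2.resize(im[200:350,270:400],None,fx=4,fy=4,interpolation=cv2.INTER_CUBIC)[:,:,::-1])
crank(0.14)"
```

```text
t 12.73 ang -135.1 rad 46.1 z 84.3 F [ 2.4  2.  -1.4] gap 0.17
[-4.5, 4.6] [-8.4, 9.7] [-11.5, 15.4] [-13.8, 21.4] [-15.2, 27.6]
```

View pics/s14.png

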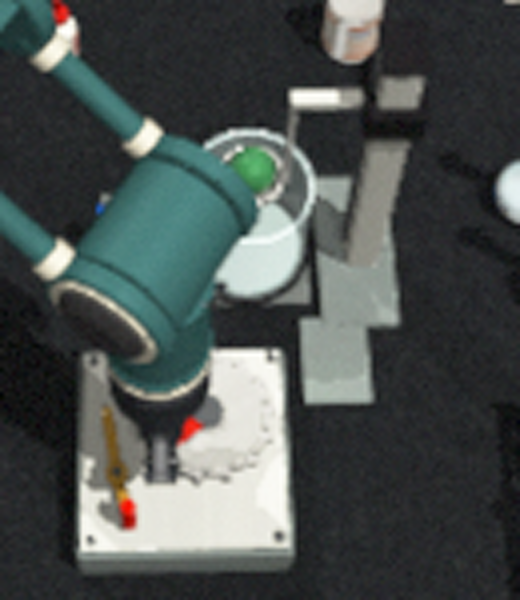

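```bash
python3 -c "
from h import *
for z in (250,300,350,400): print(z,ray('scene',(270+250/4,200+195/4),z)[:2],ray('scene',(270+70/4,200+320/4),z)[:2],ray('scene',(270+205/4,200+345/4),z)[:2])
"
```

```text
250 [ 577.13216415 -118.48906076] [ 449.55724939 -227.29435357] [ 548.20461277 -241.29559341]
300 [ 575.86617313 -144.88637775] [ 454.24162597 -248.61675837] [ 548.28786478 -261.96495036]
350 [ 574.60018211 -171.28369474] [ 458.92600255 -269.93916318] [ 548.37111679 -282.63430731]
400 [ 573.33419109 -197.68101173] [ 463.61037913 -291.26156798] [ 548.45436879 -303.30366427]
```

Emit:
move_arm --moves '[{"grip":-1,"delta_pos":[-4.5,4.6,0],"rot":[0,0,0]},{"grip":-1,"delta_pos":[-8.4,9.7,0],"rot":[0,0,0]},{"grip":-1,"delta_pos":[-11.5,15.4,0],"rot":[0,0,0]},{"grip":-1,"delta_pos":[-13.8,21.4,0],"rot":[0,0,0]},{"grip":-1,"delta_pos":[-15.2,27.6,0],"rot":[0,0,0]}]'

```text
time_s: 13.15
tcp_pos: [544.4, -269.6, 84.4]
orientation: [0.682, 0.731, 0.0, 0.005]
wrist_force: [-2.3, -5.9, -0.5]
finger_gap: 0.17
```

```bash
python3 -c "
from h import *
crank(0.14)"
```

```text
t 13.15 ang -96.5 rad 47.1 z 84.4 F [-2.3 -5.9 -0.5] gap 0.17
[0.3, 6.6] [0.5, 13.0] [1.6, 19.4] [3.6, 25.5] [6.3, 31.3]
```

Emit:
move_arm --moves '[{"grip":-1,"delta_pos":[0.3,6.6,0],"rot":[0,0,0]},{"grip":-1,"delta_pos":[0.5,13,0],"rot":[0,0,0]},{"grip":-1,"delta_pos":[1.6,19.4,0],"rot":[0,0,0]},{"grip":-1,"delta_pos":[3.6,25.5,0],"rot":[0,0,0]},{"grip":-1,"delta_pos":[6.3,31.3,0],"rot":[0,0,0]}]'

```text
time_s: 13.57
tcp_pos: [576.9, -262.1, 84.4]
orientation: [0.683, 0.731, 0.001, 0.007]
wrist_force: [1.3, -7.7, -4.5]
finger_gap: 0.176
```

```bash
python3 -c "
from h import *
im=cams.capture('scene'); cv2.imwrite('pics/s15.png',cv2.resize(im[200:350,270:400],None,fx=4,fy=4,interpolation=cv2.INTER_CUBIC)[:,:,::-1])
im=cams.capture('side'); cv2.imwrite('pics/d15.png',cv2.resize(im[110:260,230:380],None,fx=4,fy=4,interpolation=cv2.INTER_CUBIC)[:,:,::-1])
crank(0.14)"
```

```text
t 13.67 ang -53.6 rad 47.8 z 84.5 F [ 5.3 -4.6 -5.3] gap 0.177
[5.3, 4.2] [9.8, 8.8] [15.0, 12.7] [20.6, 15.9] [26.5, 18.2]
```

View pics/s15.png

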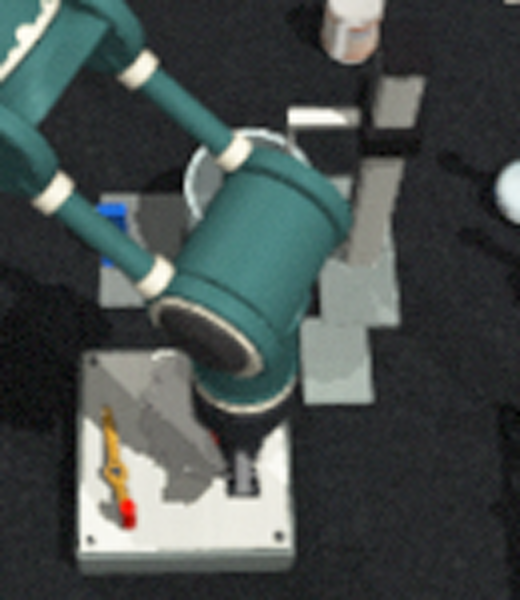

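View pics/d15.png

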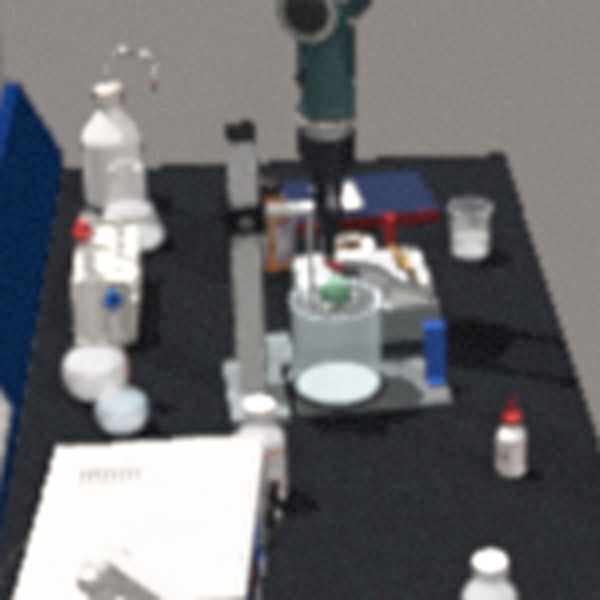

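```bash
python3 -c "
from h import *
P=np.array([(505.4,-229.6),(516.2,-254.4),(544.4,-269.6),(577.9,-261.2)])
r=least_squares(lambda c:np.hypot(*(P-c).T)-46,[550,-223]);print(r.x,r.fun)
crank(0.14,c=tuple(r.x))"
```

```text
[ 550.92141213 -224.0514012 ] [-0.14167566  0.11522427  0.0130815  -0.08853524]
t 13.67 ang -53.9 rad 46.1 z 84.5 F [ 5.3 -4.6 -5.3] gap 0.177
[3.8, 5.2] [8.3, 9.8] [13.4, 13.7] [19.0, 16.9] [25.0, 19.3]
```

Excellent fit: the axis is at (550.9, -224.05). I'll use that from here.

Emit:
move_arm --moves '[{"grip":-1,"delta_pos":[3.8,5.2,0],"rot":[0,0,0]},{"grip":-1,"delta_pos":[8.3,9.8,0],"rot":[0,0,0]},{"grip":-1,"delta_pos":[13.4,13.7,0],"rot":[0,0,0]},{"grip":-1,"delta_pos":[19,16.9,0],"rot":[0,0,0]},{"grip":-1,"delta_pos":[25,19.3,0],"rot":[0,0,0]}]'

```text
time_s: 14.08
tcp_pos: [595.8, -234.5, 84.5]
orientation: [0.683, 0.731, 0.002, 0.007]
wrist_force: [5.4, -3.8, -6.2]
finger_gap: 0.174
```

```bash
sed -i 's/c=(549.7,-222.8)/c=(550.9,-224.05)/' h.py; python3 -c "
from h import *
crank(0.14)"
```

```text
t 14.08 ang -13.1 rad 46.1 z 84.5 F [ 5.4 -3.8 -6.2] gap 0.174
[6.3, 1.4] [12.7, 1.9] [19.1, 1.6] [25.4, 0.3] [31.5, -1.8]
```

Emit:
move_arm --moves '[{"grip":-1,"delta_pos":[6.3,1.4,0],"rot":[0,0,0]},{"grip":-1,"delta_pos":[12.7,1.9,0],"rot":[0,0,0]},{"grip":-1,"delta_pos":[19.1,1.6,0],"rot":[0,0,0]},{"grip":-1,"delta_pos":[25.4,0.3,0],"rot":[0,0,0]},{"grip":-1,"delta_pos":[31.5,-1.8,0],"rot":[0,0,0]}]'

```text
time_s: 14.5
tcp_pos: [591.0, -201.5, 84.4]
orientation: [0.683, 0.731, 0.003, 0.006]
wrist_force: [4.3, 0.3, -4.1]
finger_gap: 0.177
```

```bash
python3 -c "
from h import *
im=cams.capture('scene'); cv2.imwrite('pics/s16.png',cv2.resize(im[200:350,270:400],None,fx=4,fy=4,interpolation=cv2.INTER_CUBIC)[:,:,::-1])
im=cams.capture('side'); cv2.imwrite('pics/d16.png',cv2.resize(im[80:260,230:380],None,fx=3.3,fy=3.3,interpolation=cv2.INTER_CUBIC)[:,:,::-1])
crank(0.14)"
```

```text
t 14.6 ang 31.5 rad 45.9 z 84.4 F [ 4.8  4.2 -4.3] gap 0.179
[5.5, -3.3] [10.5, -7.4] [14.8, -12.1] [18.5, -17.4] [21.3, -23.2]
```

View pics/s16.png

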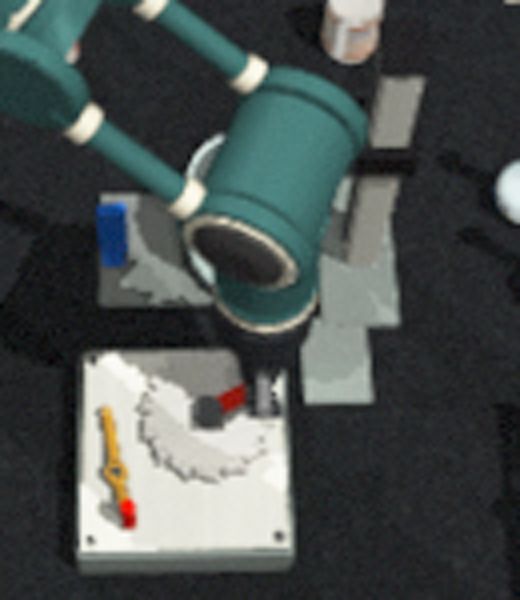

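View pics/d16.png

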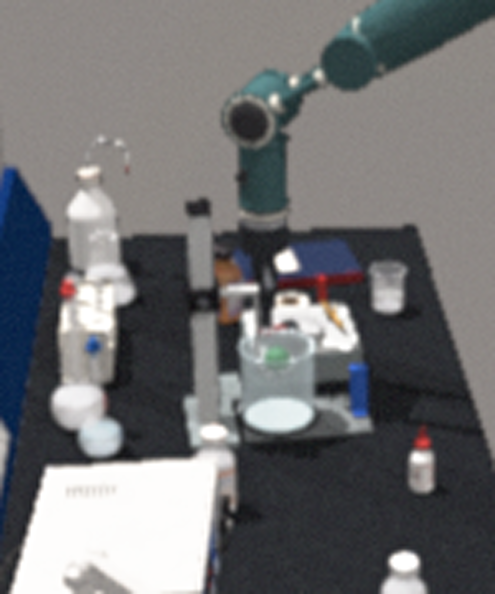

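Emit:
move_arm --moves '[{"grip":-1,"delta_pos":[5.5,-3.3,0],"rot":[0,0,0]},{"grip":-1,"delta_pos":[10.5,-7.4,0],"rot":[0,0,0]},{"grip":-1,"delta_pos":[14.8,-12.1,0],"rot":[0,0,0]},{"grip":-1,"delta_pos":[18.5,-17.4,0],"rot":[0,0,0]},{"grip":-1,"delta_pos":[21.3,-23.2,0],"rot":[0,0,0]}]'

```text
time_s: 15.02
tcp_pos: [565.1, -180.5, 84.3]
orientation: [0.683, 0.731, 0.003, 0.004]
wrist_force: [3.8, 2.7, -1.4]
finger_gap: 0.173
```

```bash
python3 -c "
from h import *
crank(0.14)"
```

```text
t 15.02 ang 71.9 rad 45.8 z 84.3 F [ 3.8  2.7 -1.4] gap 0.173
[2.2, -6.0] [3.3, -12.4] [3.5, -18.8] [2.9, -25.2] [1.3, -31.4]
```

Emit:
move_arm --moves '[{"grip":-1,"delta_pos":[2.2,-6,0],"rot":[0,0,0]},{"grip":-1,"delta_pos":[3.3,-12.4,0],"rot":[0,0,0]},{"grip":-1,"delta_pos":[3.5,-18.8,0],"rot":[0,0,0]},{"grip":-1,"delta_pos":[2.9,-25.2,0],"rot":[0,0,0]},{"grip":-1,"delta_pos":[1.3,-31.4,0],"rot":[0,0,0]}]'

```text
time_s: 15.43
tcp_pos: [532.1, -182.4, 84.3]
orientation: [0.683, 0.731, 0.002, 0.004]
wrist_force: [1.0, 2.1, 0.7]
finger_gap: 0.174
```

```bash
python3 -c "
from h import *
im=cams.capture('side'); cv2.imwrite('pics/d17.png',cv2.resize(im[150:260,260:370],None,fx=5,fy=5,interpolation=cv2.INTER_CUBIC)[:,:,::-1])
crank(0.13)"
```

```text
t 15.48 ang 116.0 rad 45.7 z 84.2 F [-0.9  3.   3.9] gap 0.176
[-2.3, -5.5] [-5.6, -10.5] [-9.5, -15.0] [-13.9, -19.0] [-18.9, -22.4]
```

View pics/d17.png

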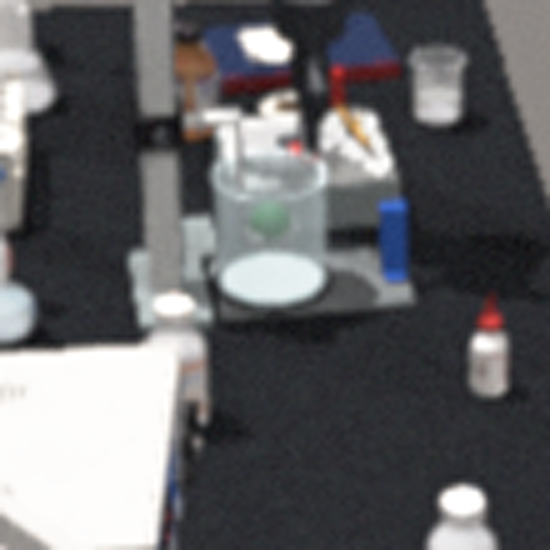

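The ball is inside the jar and centred, so I'll keep cranking.

Emit:
move_arm --moves '[{"grip":-1,"delta_pos":[-2.3,-5.5,0],"rot":[0,0,0]},{"grip":-1,"delta_pos":[-5.6,-10.5,0],"rot":[0,0,0]},{"grip":-1,"delta_pos":[-9.5,-15,0],"rot":[0,0,0]},{"grip":-1,"delta_pos":[-13.9,-19,0],"rot":[0,0,0]},{"grip":-1,"delta_pos":[-18.9,-22.4,0],"rot":[0,0,0]}]'

```text
time_s: 15.9
tcp_pos: [510.3, -203.1, 84.2]
orientation: [0.683, 0.731, 0.001, 0.003]
wrist_force: [-2.0, 3.2, 5.1]
finger_gap: 0.178
```

```bash
python3 -c "
from h import *
crank(0.11)"
```

```text
t 15.9 ang 152.8 rad 45.7 z 84.2 F [-2.   3.2  5.1] gap 0.178
[-4.3, -2.7] [-9.0, -4.5] [-13.9, -5.9] [-18.9, -6.7] [-23.9, -6.9]
```

Emit:
move_arm --moves '[{"grip":-1,"delta_pos":[-4.3,-2.7,0],"rot":[0,0,0]},{"grip":-1,"delta_pos":[-9,-4.5,0],"rot":[0,0,0]},{"grip":-1,"delta_pos":[-13.9,-5.9,0],"rot":[0,0,0]},{"grip":-1,"delta_pos":[-17,-6.4,0],"rot":[0,0,0]},{"grip":-1,"delta_pos":[-17,-6.4,0],"rot":[0,0,0]}]'

```text
time_s: 16.32
tcp_pos: [505.2, -222.0, 84.2]
orientation: [0.683, 0.731, 0.001, 0.004]
wrist_force: [-5.5, -1.4, 4.4]
finger_gap: 0.177
```

```bash
python3 -c "
from h import *
crank(0.11)"
```

```text
t 16.32 ang 177.4 rad 45.7 z 84.2 F [-5.5 -1.4  4.4] gap 0.177
[-5.0, -0.6] [-10.1, -0.3] [-15.1, 0.5] [-19.9, 1.8] [-24.6, 3.7]
```

Emit:
move_arm --moves '[{"grip":-0.2,"delta_pos":[0,0,0],"rot":[0,0,0]},{"grip":-0.2,"delta_pos":[0,0,0],"rot":[0,0,0]},{"grip":-0.2,"delta_pos":[0,0,0],"rot":[0,0,0]},{"grip":-0.2,"delta_pos":[0,0,-20],"rot":[0,0,0]},{"grip":-0.2,"delta_pos":[0,0,-50],"rot":[0,0,0]}]'

```text
time_s: 16.73
tcp_pos: [503.4, -219.1, 130.6]
orientation: [0.683, 0.731, 0.001, 0.001]
wrist_force: [0.7, 0.0, -0.2]
finger_gap: 0.399
```

Emit:
move_arm --moves '[{"grip":-0.2,"delta_pos":[0,-10,-40],"rot":[0,0,0]},{"grip":-0.2,"delta_pos":[0,-40,-70],"rot":[0,0,0]},{"grip":-0.2,"delta_pos":[0,-70,-100],"rot":[0,0,0]},{"grip":-0.2,"delta_pos":[0,-100,-120],"rot":[0,0,0]},{"grip":-0.2,"delta_pos":[0,-100,-120],"rot":[0,0,0]}]'

```text
time_s: 17.15
tcp_pos: [404.1, -228.4, 258.9]
orientation: [0.683, 0.73, 0.002, 0.008]
wrist_force: [1.1, -0.1, -0.2]
finger_gap: 0.403
```

```bash
python3 -c "
from h import *
im=cams.capture('side'); cv2.imwrite('pics/d18.png',cv2.resize(im[150:260,260:370],None,fx=5,fy=5,interpolation=cv2.INTER_CUBIC)[:,:,::-1])
im=cams.capture('scene'); cv2.imwrite('pics/s18.png',cv2.resize(im[190:350,260:400],None,fx=4,fy=3.6,interpolation=cv2.INTER_CUBIC)[:,:,::-1])
for r in finder.recognise('scene','ball_center')[:1]: print(r['confidence'],w('scene',r['at']))
cams.capture('side')
for r in finder.recognise('side','ball_center')[:1]: print(r['confidence'],w('side',r['at']))
crank(0.11)"
```

```text
t 17.4 ang -179.1 rad 145.4 z 251.9 F [ 0.4 -0.4 -0.5] gap 0.404
[-10.3, 99.3] [-15.3, 99.9] [-20.2, 101.0] [-25.0, 102.7] [-29.6, 104.8]
```

View pics/d18.png

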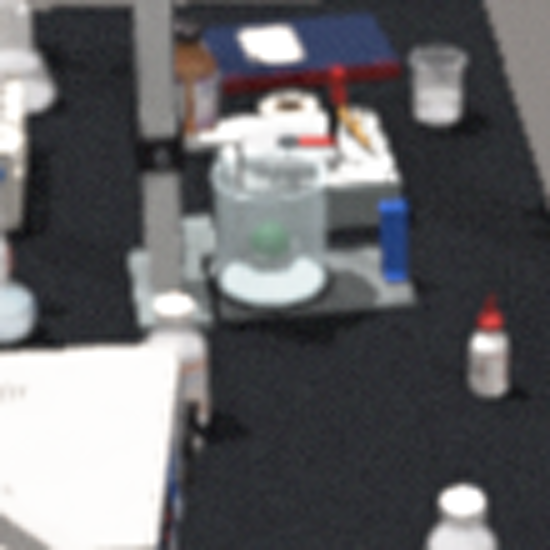

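View pics/s18.png

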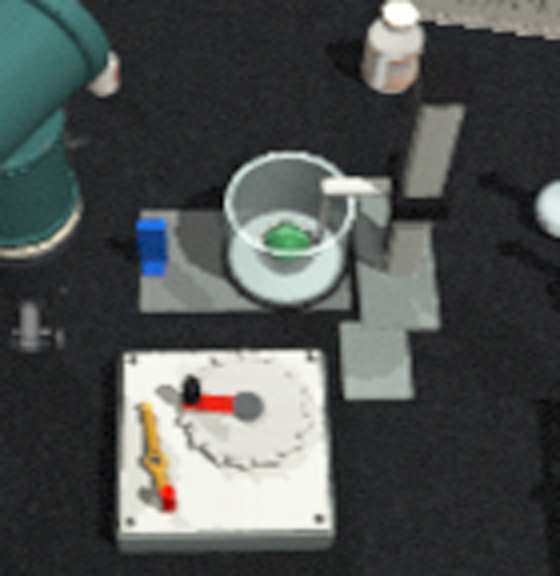

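```bash
python3 -c "
from h import *
print(ray('scene',(260+288/4,190+239/3.6),52),ray('side',(260+268/5,150+237/5),52))
print(proj('side',(578,-45,52)),proj('side',(578,-45,62)),(260+268/5,150+237/5))
print('rim',ray('scene',(260+290/4,190+203/3.6),127))
"
```

```text
[581.22200934 -44.65848963  52.        ] [579.22434164 -46.92427403  52.        ]
[313.87124436 197.57137292] [313.82998316 195.74997141] (313.6, 197.4)
rim [579.992414  -44.5066664 127.       ]
```

Both cameras put the ball at about (580, -45.5) with z≈52 mm. The jar rim is at (580, -44.5), the knob has turned about 6.08 rad, and the arm is clear. Handing in.

```bash
python3 -c "
from h import *
print(manip.job_done())"
```

```text
the job is handed in; nothing more can be done
None
```

The job is done and handed in at about 17.5 s of the 72 s; the hand-in gave no verdict.

**What I did:**
- I pinched the clear jar by its fin, slid it between the dropper and the orange-banded bottle (bottle_a), and centred it under the raised basket.
- I pushed the pawl pin about 22–26 mm, until the pawl was visibly out of the teeth.
- I led the knob round about 6.08 rad anticlockwise. That should put the basket about 122 mm down, at a commanded speed of about 34 mm/s or less.
- I let go and backed the arm away.

**Last checks:**
- **Ball and jar:** both fixed cameras agree with the ball resting in the basket at about z = 52 mm, at (580, -45.5). The jar rim is at (580, -44.5), so the two are within about 2 mm of each other.
- **Surroundings:** the bottles, beaker and tape visible in the last pictures look to be where they stood. I checked that by eye, not by measuring.
- **Robot:** the wrist force was near zero after I let go.

**What disagreed or had to be mended:**
- After the first slide, the cameras differed by about 6 mm on the jar's y position. I nudged it about 7 mm. A later wrist-camera fit put it about 2 mm from the stand's axis, and an earlier one, taken while the arm was still settling, was 4 mm off the other way.
- The first pinch on the knob was too high, so I reopened and pinched again lower down.

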